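Index the swivel V-rest and load the round bars

ROBOT

A 6-joint arm with a two-finger parallel gripper is mounted at the origin on the work surface. World frame = base frame: x ahead of the robot, y to its left, z up, the work surface at z = 0. Lengths are in m, angles in rad, forces in N, time in s.
With the tool pointing down it reaches from about 0.35 to 1 m from the base axis. Payload 7.1 kg.
Tool frame: the origin (TCP) lies at the centre of the arm's flange, where the gripper is bolted on; the fingertips stand 173 mm ahead of it and the grasp point (between the pads) lies 155 mm ahead of it; z points along the fingers, y is the direction in which the jaws open and shut (so a half turn about z gives the same grasp; the last joint's range is limited). The gripper opens to 85 mm and grips with 20 to 120 N. Pads are 22 mm wide; open, the fingers measure 114 mm over their backs; the gripper's body (76 mm by 85 mm) begins 54 mm behind the grasp point. The pads swing forward as they close: fully open they stand 13 mm farther back than shut.
Start: joints at [1.236, 0.423, 1.63, -0, 1.089, -0.019], TCP at [0.194, 0.594, 0.405] pointing down, gripper open.
Joint ranges: [-3, 3], [-0.9, 2.11], [0.09, 2.58], [-1.31, 4.45], [0.11, 2.69], [-2.54, 2.54]. Speed limits (rad/s): [2.39, 2.39, 3.01, 3.14, 3.14, 3.14].

INTERFACE

Orientations are given as a unit quaternion [x, y, z, w].
In Python, from station import telemetry, viewer, close_job gives the robot as it stands.
- The arm moves only by the tool play_rows, never from a script. Its argument "plan" is a list that holds one entry, the list of rows, each a list of 7 numbers: the turn, a rotation vector about the tool's x, y, z in rad, then the shift along the tool's x, y, z in m, then the finger opening in m, from 0 to 0.0854. A call has 1 to 5 rows; each row is the pose to reach, as a shift and turn from the pose commanded when the call began, along the tool's axes at that moment; what a row does not reach only later rows make up. A row lasts 1/8 s, in which the tool goes at most 62.5 mm and 10.7 degrees, less where a joint would pass 70% of its speed; a pose out of reach is approached as far as the arm can. A call with a gripper value outside its range is refused whole. The fingers move at their own pace and stop on an object; "grip_force" is the grip in N (left out, the last holds). Time passes only in rows, so rows that repeat a pose let the fingers close. It gives the time, the measured TCP pose, the force and the opening at its end, in the units of the state.
- telemetry.get_state(): the state, without advancing time (a new reading comes with each control period).
- viewer.camera(name): name is "side" or "top"; returns the picture (480x640x3 uint8, red, green, blue); there is no depth.
- viewer.camera_model(name): a dict with "camera_matrix" (3x3 intrinsics, pixels), "origin" and "attitude" of the camera in the world. Camera axes: x right, y up, looking along -z (the intrinsics and any distortion apply to the point x, -y, -z); pixel columns grow to the right and rows downward; lengths in m; the calibration is good to about 2 mm. A picture is of the moment at which its call begins. camera_model takes no time and is no camera call.
- close_job(): hands the job in, once; it reports no verdict.
Trained networks look in the newest picture that a camera, given by its name, has taken for a name from the list of things; names that differ only in an ending like _2 or _b are one class to them, and where a whole thing is asked for, a point or a joint stands for the part that bears it (a point fixed in the world has none). Each returns a list of dicts, best first, with "confidence" (0 to 1); they miss things now and then, are a little off and sometimes report something else, mostly with a low value. They report only what shows in the picture. A call takes as long as a camera call.
- viewer.spot_in(camera, target): "box" ([left, top, width, height] in pixels, round what is visible of it).
The state is a dict: "time": time; "joint_positions": joint angles; "joint_vel": joint speeds; "effort": joint torques, N m; "ee_pos": TCP position; "orientation": TCP orientation; "contact_force": force on the tool from outside, world axes, zero at the start; "moment": the same for the moment, N m; "finger_gap": finger opening in m.
Only numpy, scipy, OpenCV 4.12 (cv2) and the standard library are available. Lean on these libraries where they do the work, as an engineer would, in place of code of your own. Each camera call takes 0.05 s, during which the arm holds its last target. There are 200 camera calls.

TASK

Get the swivel V-rest ready for hardness testing: turn its table until the hole in its tongue lines up with the hole in the stand's lug, then take the index pin from the wooden tool block and push it fully home through both holes. With the table locked, lay every round bar from the tray on its side in a V-groove of its own, resting on both rails and standing out beyond both of them. Leave the square bars in the tray, leave the pin in, and do not disturb the oil bottle or the sample mounts.

Things in the scene. Friction and masses are not known exactly. Their poses are not given: they have to be found in the camera images.
- stand: Fixed grey cast stand of the V-rest on the bench, foot 190 x 150 x 14 mm. Origin on the bench on the vertical swivel axis. Its index lug, 50 mm wide and 12 mm thick, sticks out towards the stand's own -y to 140 mm from the axis, top face 44 mm and underside 32 mm above the bench.
- rest (a joint): Swivel table's angle (rad) about the stand's vertical axis, anticlockwise from above positive; 0 = tongue exactly over the lug, holes in line. Range -1.4 to 1.4, friction 0.25 N m, stays where left. Steel plate 270 x 130 mm, top 58 mm above the bench; a 50 mm wide tongue (as wide as the lug, 2 mm above it) out to 140 mm towards its -y; knob at the other end; two V-rails on top.
- lug_hole (a point): Centre of the through hole in the fixed lug, at its top face: 18.5 mm diameter, 112 mm from the swivel axis, 44 mm above the bench.
- table_hole (a point): Centre of the through hole in the table's tongue, at its top face: 19.5 mm diameter, 112 mm from the swivel axis, 58 mm above the bench; it turns with the table.
- knob (a point): Middle of the black upright hand knob for turning the table, 24 mm diameter, 46 mm tall (58 to 104 mm above the bench), 105 mm from the swivel axis, straight across from the tongue's hole; this point is 84 mm above the bench. It does not spin on its own.
- groove1 (a point): V-groove 1 of 5, side by side 54 mm apart along the table's x. This point: centre of a seated round bar, 90 mm above the bench; y along the groove, z up. Two 10 mm thick rails, inner faces 35 mm and outer faces 45 mm either side of this point along y; notch sides at 45 degrees, rail tops 87 mm above the bench, ridges 24 mm wide; the table top is 32 mm below this point.
- groove2 (a point): V-groove 2 of 5, as groove1.
- groove3 (a point): V-groove 3 of 5, as groove1.
- groove4 (a point): V-groove 4 of 5, as groove1.
- groove5 (a point): V-groove 5 of 5, as groove1.
- toolblock: Fixed wooden tool block, 150 x 120 x 50 mm, origin under its centre. The index pin stands in a through hole 40 mm from the centre towards the block's -x; a screwdriver (up to 125 mm above the bench) and a steel mandrel (85 mm) stand at x +55 mm, y +40 and -40 mm and stay there.
- pin: Loose steel index pin, upright, 0.28 kg. Origin at the bottom tip, z up: shank 16 mm diameter, 48 mm long (tip tapered to 9 mm over the last 9 mm), then a collar 30 mm diameter, 6 mm thick, then a dark T-handle 56 mm long (along its x), 16 mm thick (its y), from 54 to 80 mm above the tip. Home in the rest the collar lies on the tongue and the tip is 10 mm above the bench.
- tray: Fixed grey-blue tray, 310 x 180 mm, lip 12 mm high, floor 4 mm thick, origin under its centre.
- bar1: Round ground-steel bar, 26 mm diameter, 120 mm long, about 0.5 kg, starting upright on end on the tray floor (it may be tipped over by a knock). Origin at its centre, z along its length. May be absent.
- bar2: Round ground-steel bar, 26 mm diameter, 120 mm long, about 0.5 kg, starting upright on end on the tray floor (it may be tipped over by a knock). Origin at its centre, z along its length. May be absent.
- bar3: Round ground-steel bar, 26 mm diameter, 120 mm long, about 0.5 kg, starting upright on end on the tray floor (it may be tipped over by a knock). Origin at its centre, z along its length. May be absent.
- bar4: Round ground-steel bar, 26 mm diameter, 120 mm long, about 0.5 kg, starting upright on end on the tray floor (it may be tipped over by a knock). Origin at its centre, z along its length. May be absent.
- bar5: Round ground-steel bar, 26 mm diameter, 120 mm long, about 0.5 kg, starting upright on end on the tray floor (it may be tipped over by a knock). Origin at its centre, z along its length. May be absent.
- square1: Square steel bar 18 x 18 x 85 mm lying in the tray along its own y; origin centre of the underside. Stays in the tray.
- square2: As square1, at the other end of the tray.
- oil: Oil bottle, 48 mm diameter, 130 mm tall, standing on the bench behind the tool block; origin under its centre. Leave alone.
- mount1: Brown resin sample mount, a disc 30 mm diameter, 18 mm high, on the bench in front of the tool block (robot side); origin under its centre. Leave alone.
- mount2: Brown resin sample mount, a disc 30 mm diameter, 18 mm high, on the bench in front of the tool block (robot side); origin under its centre. Leave alone.
- mount3: Brown resin sample mount, a disc 30 mm diameter, 18 mm high, on the bench in front of the tool block (robot side); origin under its centre. Leave alone.

How it is judged:
On the way, in this order (a step that is already met when the one before it is completed fails the run):
1. the table is turned so that the holes line up and the pin is fully home through both (value of joint rest between -0.035 and 0.035 rad and horizontal distance between pin and lug_hole below 0.004 m and angle between pin's own z axis and vertical below 0.08 rad and z of pin in the frame of stand between 0.004 and 0.015 m), for 0.3 s.
2. after that, the first round bar lies in a groove (((x of bar1 in the frame of groove3 between -0.115 and 0.115 m and y of bar1 in the frame of groove3 between -0.014 and 0.014 m and z of bar1 in the frame of groove3 between -0.004 and 0.004 m and angle between the z axis of bar1 and the y axis of groove3, either way round below 0.06 rad) or (x of bar2 in the frame of groove3 between -0.115 and 0.115 m and y of bar2 in the frame of groove3 between -0.014 and 0.014 m and z of bar2 in the frame of groove3 between -0.004 and 0.004 m and angle between the z axis of bar2 and the y axis of groove3, either way round below 0.06 rad) or (x of bar3 in the frame of groove3 between -0.115 and 0.115 m and y of bar3 in the frame of groove3 between -0.014 and 0.014 m and z of bar3 in the frame of groove3 between -0.004 and 0.004 m and angle between the z axis of bar3 and the y axis of groove3, either way round below 0.06 rad) or (x of bar4 in the frame of groove3 between -0.115 and 0.115 m and y of bar4 in the frame of groove3 between -0.014 and 0.014 m and z of bar4 in the frame of groove3 between -0.004 and 0.004 m and angle between the z axis of bar4 and the y axis of groove3, either way round below 0.06 rad) or (x of bar5 in the frame of groove3 between -0.115 and 0.115 m and y of bar5 in the frame of groove3 between -0.014 and 0.014 m and z of bar5 in the frame of groove3 between -0.004 and 0.004 m and angle between the z axis of bar5 and the y axis of groove3, either way round below 0.06 rad))), for 0.2 s.
At the end, for the whole second after the job is handed in: Table within 0.035 rad of 0; pin upright in both holes (4 mm of lug hole axis, 5 mm of home). Every bar present lies still in a V: within 4 mm of seated height, 0.06 rad of groove direction, centred along it within 14 mm. Square bars still in the tray (all of step 1 and x of square1 in the frame of tray between -0.19 and 0.19 m and y of square1 in the frame of tray between -0.13 and 0.13 m and x of square2 in the frame of tray between -0.19 and 0.19 m and y of square2 in the frame of tray between -0.13 and 0.13 m and x of bar1 in the frame of groove3 between -0.115 and 0.115 m and y of bar1 in the frame of groove3 between -0.014 and 0.014 m and z of bar1 in the frame of groove3 between -0.004 and 0.004 m and angle between the z axis of each of bar1, bar2, bar3, bar4, bar5 and the y axis of groove3, either way round below 0.06 rad and linear speed of each of bar1, bar2, bar3, bar4, bar5 below 0.02 m/s and x of bar2 in the frame of groove3 between -0.115 and 0.115 m and y of bar2 in the frame of groove3 between -0.014 and 0.014 m and z of bar2 in the frame of groove3 between -0.004 and 0.004 m and x of bar3 in the frame of groove3 between -0.115 and 0.115 m and y of bar3 in the frame of groove3 between -0.014 and 0.014 m and z of bar3 in the frame of groove3 between -0.004 and 0.004 m and x of bar4 in the frame of groove3 between -0.115 and 0.115 m and y of bar4 in the frame of groove3 between -0.014 and 0.014 m and z of bar4 in the frame of groove3 between -0.004 and 0.004 m and x of bar5 in the frame of groove3 between -0.115 and 0.115 m and y of bar5 in the frame of groove3 between -0.014 and 0.014 m and z of bar5 in the frame of groove3 between -0.004 and 0.004 m); the robot touches nothing.
It fails at once if the oil bottle is shifted by more than 3 cm or tipped (distance of oil from where it was at the start of the episode above 0.03 m or angle between oil's own z axis and vertical above 0.5 rad).
It fails at once if a sample mount is shifted by more than 3 cm (distance of any of mount1, mount2, mount3 from where it was at the start of the episode above 0.03 m).
Of bar1, bar2, bar3, bar4, bar5 only 3 to 5 are there at a start; the rules pass over those that are not, and their reading is None.
At some moment in a run one of bar1, bar2, bar3, bar4, bar5 may be knocked a few centimetres aside while the robot is not near it.
It also fails if it takes over 210 s, if anything falls off the work surface, if the arm or the gripper's body presses on something with over 40 N, if the wrist force passes 120 N, or if a joint passes its speed limit or range.

## Working session

There is one attempt and no reset: what is moved stays moved. The work goes in short steps, Python scripts to look and compute and a tool call to move; the robot and the scene stay as the last step left them, time stands still between calls to the robot, and variables do not carry over. Pictures are saved under pics/ and viewed, on a budget of 14 in all, crops included, one or two more only if the job needs it, and the job is handed in when it is done.

Besides the shell and the picture viewer there is one more tool, called after "Emit:" as name([rows], argument=value, ...), one row to a line, values as JSON. play_rows: Moves the arm, as the interface text tells. Its arguments: {"type":"object","properties":{"plan":{"type":"array"},"grip_force":{"type":"number"}},"required":["plan"]}

```bash
ls; mkdir -p pics
python3 - <<'E'
from station import telemetry, viewer
import cv2, json
print(telemetry.get_state())
for n in ("top","side"):
    im=viewer.camera(n); cv2.imwrite(f"pics/{n}0.png",im[:,:,::-1])
    print(n,viewer.camera_model(n))
    for t in ["stand","rest","knob","toolblock","pin","tray","bar1","square1","oil","mount1","table_hole","lug_hole"]:
        try: print(t,[(round(d["confidence"],2),[round(v) for v in d["box"]]) for d in viewer.spot_in(n,t)][:7])
        except Exception as e: print(t,e)
E
```

```text
pics
{'time': 0.0, 'joint_positions': array([ 1.23600946e+00,  4.23847706e-01,  1.63072571e+00,  1.40012482e-05,
        1.08860194e+00, -1.90041012e-02]), 'joint_vel': array([ 1.49828153e-03, -1.36647032e-03, -1.44873890e-03,  4.62825616e-04,
       -9.86204866e-05, -5.58442062e-04]), 'effort': array([ 3.76584678e-03, -5.57400227e+01, -2.81746048e+01,  3.83159904e-04,
        7.29870371e-03,  1.24131097e-05]), 'ee_pos': array([0.19398017, 0.59382567, 0.40392716]), 'orientation': array([ 1.57239333e-01,  9.87560209e-01, -7.77911640e-04, -1.45360731e-04]), 'contact_force': array([-0.1378127 ,  0.20110059, -0.55190218]), 'moment': array([-0.02860754, -0.00560159, -0.02176887]), 'finger_gap': 0.08531050113170997}
top {'camera_matrix': array([[514.68401643,   0.        , 320.5908483 ],
       [  0.        , 514.68401643, 235.79756504],
       [  0.        ,   0.        ,   1.        ]]), 'origin': array([ 0.39956256, -0.00463322,  1.0051819 ]), 'attitude': array([ 0.06146192, -0.0507133 , -0.69914969,  0.71052115])}
stand [(0.91, [232, 168, 148, 140])]
rest [(0.68, [230, 167, 152, 139])]
[... 1152 characters left out ...]
14]), (0.63, [232, 128, 11, 28])]
toolblock [(0.68, [379, 297, 119, 128])]
pin [(0.67, [409, 358, 33, 21]), (0.26, [357, 371, 24, 21])]
tray [(0.67, [163, 140, 152, 98]), (0.6, [236, 154, 19, 45]), (0.27, [285, 158, 14, 18])]
bar1 [(0.91, [193, 170, 26, 48]), (0.82, [231, 128, 13, 30]), (0.65, [232, 153, 19, 47]), (0.59, [268, 140, 16, 48]), (0.56, [200, 142, 23, 46])]
square1 [(0.82, [180, 198, 25, 30]), (0.56, [286, 156, 12, 17])]
oil [(0.75, [467, 275, 31, 56]), (0.45, [379, 396, 18, 22])]
mount1 [(0.83, [400, 417, 22, 23]), (0.74, [381, 399, 16, 20]), (0.61, [358, 376, 22, 18]), (0.5, [381, 298, 121, 125])]
table_hole [(0.67, [252, 177, 137, 114])]
lug_hole [(0.27, [258, 178, 130, 109])]
```

Run:
```python
import cv2
a=cv2.imread("pics/top0.png");
cv2.imwrite("pics/top0c.png",cv2.resize(a[140:350,105:535],(800,391),interpolation=cv2.INTER_CUBIC))
cv2.imwrite("pics/side0c.png",cv2.resize(cv2.imread("pics/side0.png")[110:450,150:520],(653,600),interpolation=cv2.INTER_CUBIC))
```

```text
(no output)
```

View pics/top0c.png

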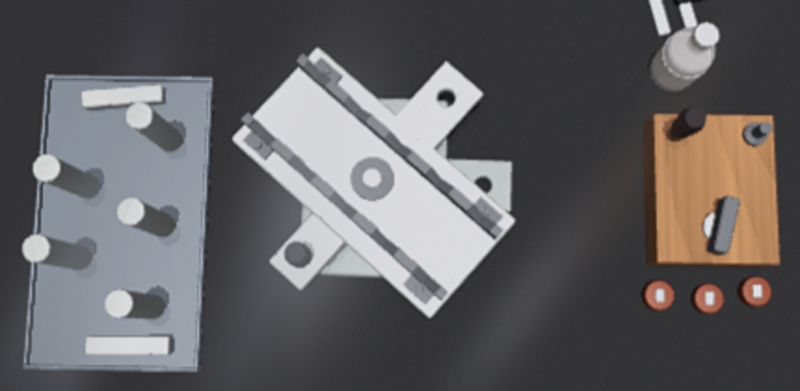

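View pics/side0c.png

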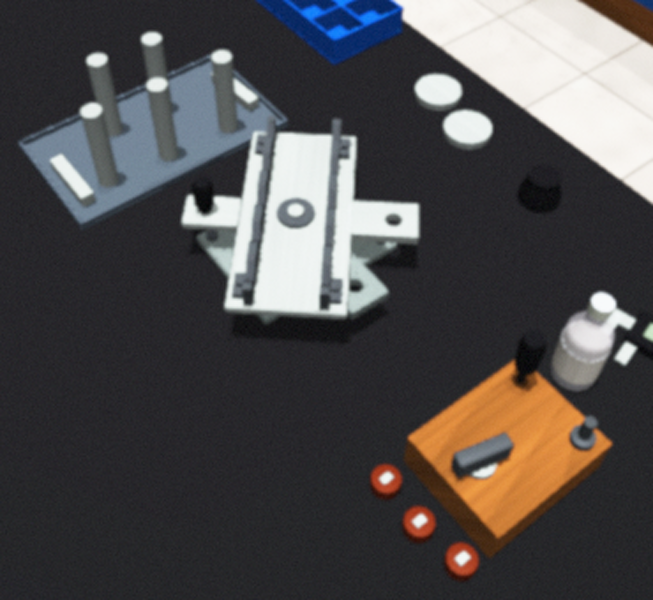

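Top view shows the table swung about 0.8 rad anticlockwise: tongue hole at crop (446,97), lug hole (484,184), knob (299,247). Five upright bars are in the tray at left, and the pin handle is at (724,224) in the block. The side view agrees.

```bash
cat > h.py <<'E'
import numpy as np, cv2
from scipy.spatial.transform import Rotation as R
from scipy.optimize import least_squares
from station import telemetry, viewer
CM={n:viewer.camera_model(n) for n in("top","side")}
def proj(n,P):
    m=CM[n]; p=(np.atleast_2d(P)-m["origin"])@R.from_quat(m["attitude"]).as_matrix()
    q=np.c_[p[:,0],-p[:,1],-p[:,2]]@m["camera_matrix"].T
    return q[:,:2]/q[:,2:]
def ray(n,uv,z):
    m=CM[n]; d=np.linalg.inv(m["camera_matrix"])@[uv[0],uv[1],1]
    d=R.from_quat(m["attitude"]).apply([d[0],-d[1],-d[2]]); o=m["origin"]
    return o+d*(z-o[2])/d[2]
def shot(n,name=None):
    im=viewer.camera(n)[:,:,::-1].copy()
    if name: cv2.imwrite(f"pics/{name}.png",im)
    return im
def crop(im,x,y,w,h,name,W=800):
    s=min(W/w,600/h); cv2.imwrite(f"pics/{name}.png",cv2.resize(im[y:y+h,x:x+w],None,fx=s,fy=s,interpolation=cv2.INTER_CUBIC)); print("scale",s)
a=np.linspace(0,2*np.pi,24); C=np.c_[np.cos(a),np.sin(a)]
def cyl(x,y,r,z0,z1): return np.r_[np.c_[x+r*C[:,0],y+r*C[:,1],0*a+z0],np.c_[x+r*C[:,0],y+r*C[:,1],0*a+z1]]
def bbox(n,P): p=proj(n,P); return np.r_[p.min(0),p.max(0)]
def boxes(n,t,c=.3): return [np.array([b[0],b[1],b[0]+b[2],b[1]+b[3]]) for b in (d["box"] for d in viewer.spot_in(n,t) if d["confidence"]>c)]
def upright(t,r,z0,z1):
    """upright cylinders from boxes of both cameras"""
    B={n:boxes(n,t) for n in CM}; out=[]
    for b in B["top"]:
        g=ray("top",[(b[0]+b[2])/2,(b[1]+b[3])/2],(z0+z1)/2)[:2]
        f=lambda p:np.abs(bbox("top",cyl(*p,r,z0,z1))-b)
        s=least_squares(lambda p:bbox("top",cyl(*p,r,z0,z1))-b,g)
        if np.abs(s.fun).max()>8: continue
        sb=[(np.abs(bbox("side",cyl(*s.x,r,z0,z1))-k).max(),k) for k in B["side"]]
        e=None
        if sb and min(sb,key=lambda k:k[0])[0]<10:
            k=min(sb,key=lambda k:k[0])[1]
            s=least_squares(lambda p:np.r_[bbox("top",cyl(*p,r,z0,z1))-b,bbox("side",cyl(*p,r,z0,z1))-k],s.x,loss="soft_l1"); e=1
        out.append((*s.x.round(4),round(np.abs(s.fun).max(),1),e))
    return out
def pose(grasp,alpha=0,yaw=0,off=.155):
    """tool down, jaw axis y along world +x, x along +y, turned yaw about z and tilted alpha about tool y (points to +y)"""
    M=R.from_euler("z",yaw)*R.from_matrix(np.array([[0,1,0],[1,0,0],[0,0,-1.]]).T)*R.from_rotvec([0,alpha,0])
    return np.array(grasp)-off*M.apply([0,0,1]),M
def rows(goals,opens=None):
    """each goal (pos,R) relative to the one before it, the first to the measured state"""
    s=telemetry.get_state(); p,M=s["ee_pos"],R.from_quat(s["orientation"])
    print("t",round(s["time"],2),"grasp",(p+.155*M.apply([0,0,1])).round(4),"q",s["joint_positions"].round(2),"F",s["contact_force"].round(1),"gap",round(s["finger_gap"],4))
    for P,N in goals:
        r=(M.inv()*N).as_rotvec(); d=M.inv().apply(P-p)
        print("turn",r.round(3),"shift",d.round(4),"n>=",round(max(np.linalg.norm(d)/.0625,np.linalg.norm(r)/.1867),1)); p,M=P,N
E
python3 - <<'E'
from h import *
c=lambda u,v:(u/1.8605+105,v/1.8605+140)
s=lambda u,v:(u/1.7648+150,v/1.7648+110)
hole=ray("top",c(446,97),.058);lug=ray("top",c(484,184),.044);piv=ray("top",c(371,179),.062)
print("top hole",hole,"lug",lug,"piv",piv,"knob",ray("top",c(299,246),.104))
print("side hole",ray("side",s(394,219),.058),"lug",ray("side",s(357,286),.044),"piv",ray("side",s(295,212),.062),"knob",ray("side",s(202,186),.104))
print("pin",ray("top",c(727,223),.082),ray("side",s(482,453),.082), "ends",ray("top",c(735,198),.082),ray("top",c(717,252),.082))
print("bars",*upright("bar1",.013,.004,.124),sep="\n")
print("oil",upright("oil",.024,0,.13)); print("mounts",upright("mount1",.015,0,.018))
print("tray",[ray("top",c(*k),.012)[:2].round(3) for k in((48,76),(213,78),(197,370),(25,366))])
E
```

```text
top hole [ 0.63532442 -0.03300008  0.058     ] lug [ 0.54872706 -0.07283381  0.044     ] piv [0.54928175 0.04109173 0.062     ] knob [0.47756532 0.10562457 0.104     ]
side hole [ 0.6340124  -0.03515169  0.058     ] lug [ 0.5476837  -0.07591914  0.044     ] piv [0.54801771 0.03837424 0.062     ] knob [0.46688003 0.1011416  0.104     ]
pin [ 0.50829846 -0.30439349  0.082     ] [ 0.50170511 -0.30832315  0.082     ] ends [ 0.53277629 -0.31299024  0.082     ] [ 0.48013839 -0.29381926  0.082     ]
bars
(np.float64(0.5041), np.float64(0.2608), np.float64(2.5), 1)
(np.float64(0.4145), np.float64(0.2667), np.float64(3.7), 1)
(np.float64(0.594), np.float64(0.2554), np.float64(2.9), 1)
(np.float64(0.4719), np.float64(0.3451), np.float64(3.1), 1)
(np.float64(0.5454), np.float64(0.3414), np.float64(2.4), None)
oil [(np.float64(0.6753), np.float64(-0.2723), np.float64(5.2), None)]
mounts [(np.float64(0.4397), np.float64(-0.3076), np.float64(2.5), 1), (np.float64(0.4457), np.float64(-0.3546), np.float64(2.3), 1)]
tray [array([0.664, 0.393]), array([0.664, 0.215]), array([0.357, 0.217]), array([0.358, 0.394])]
```

Run:
```python
from h import *
piv=np.array([.5486,.0393]);k=lambda t,z=.086:pose([piv[0]-.105*np.sin(t),piv[1]+.105*np.cos(t),z],0,t)
rows([k(.868,.19),k(.868)])
p,M=k(.868)
for t in (.71,.54,.37,.2,.1,.0):
    P,N=k(t); print(t,(M.inv()*N).as_rotvec().round(3),M.inv().apply(P-p).round(4))
```

```text
t 1.6 grasp [0.1941 0.5941 0.2497] q [ 1.24  0.42  1.63  0.    1.09 -0.02] F [-0.  -0.6 -0. ] gap 0.0857
turn [-0.    -0.     0.387] shift [-0.4121 -0.3776  0.0597] n>= 9.0
turn [0. 0. 0.] shift [0.    0.    0.104] n>= 1.7
0.71 [0.    0.    0.158] [-0.0013  0.0165  0.    ]
0.54 [0.    0.    0.328] [-0.0056  0.0338  0.    ]
0.37 [0.    0.    0.498] [-0.0128  0.0502  0.    ]
0.2 [0.    0.    0.668] [-0.0226  0.065   0.    ]
0.1 [0.    0.    0.768] [-0.0295  0.0729  0.    ]
0.0 [0.    0.    0.868] [-0.0371  0.0801  0.    ]
```

Emit:
play_rows([
  [[0,0,0.19,-0.2,-0.185,0.03,0.085],[0,0,0.19,-0.2,-0.185,0.03,0.085],[0,0,0.19,-0.2,-0.185,0.03,0.085],[0,0,0.19,-0.2,-0.185,0.03,0.085],[0,0,0.19,-0.2,-0.185,0.03,0.085]],
])

```text
time: 2.22
ee_pos: [0.3275, 0.3535, 0.3745]
orientation: [0.251, 0.968, -0.001, -0.0]
contact_force: [0.3, 1.1, 0.9]
finger_gap: 0.0852
```

```bash
cat > kn.py <<'E'
from h import *
piv=np.array([.5486,.0393]);k=lambda t,z=.086:pose([piv[0]-.105*np.sin(t),piv[1]+.105*np.cos(t),z],0,t)
rows([k(.868,.19),k(.868)])
E
python3 kn.py
```

```text
t 2.23 grasp [0.3275 0.3533 0.2195] q [ 0.8   0.26  1.96 -0.    0.92 -0.26] F [0.3 1.1 0.9] gap 0.0852
turn [-0.001  0.     0.195] shift [-0.243  -0.1465  0.0296] n>= 4.6
turn [0. 0. 0.] shift [0.    0.    0.104] n>= 1.7
```

Emit:
play_rows([
  [[0,0,0.195,-0.243,-0.1465,0.0296,0.085],[0,0,0.195,-0.243,-0.1465,0.0296,0.085],[0,0,0.195,-0.243,-0.1465,0.0296,0.085],[0,0,0.195,-0.243,-0.1465,0.0296,0.085],[0,0,0.195,-0.243,-0.1465,0.0296,0.085]],
])

```text
time: 2.85
ee_pos: [0.4694, 0.1078, 0.3451]
orientation: [0.344, 0.939, 0.0, 0.0]
contact_force: [0.2, -0.4, -0.5]
finger_gap: 0.085
```

```bash
cat >> kn.py <<'E'
crop(shot("top"),180,140,200,150,"knob1",600)
E
python3 kn.py
```

```text
t 2.85 grasp [0.4695 0.1078 0.1901] q [ 0.2   0.3   1.99 -0.    0.85 -0.67] F [ 0.2 -0.4 -0.5] gap 0.085
turn [ 0.  0. -0.] shift [ 0.0003 -0.0011  0.0001] n>= 0.0
turn [0. 0. 0.] shift [0.    0.    0.104] n>= 1.7
scale 3.0
```

View pics/knob1.png

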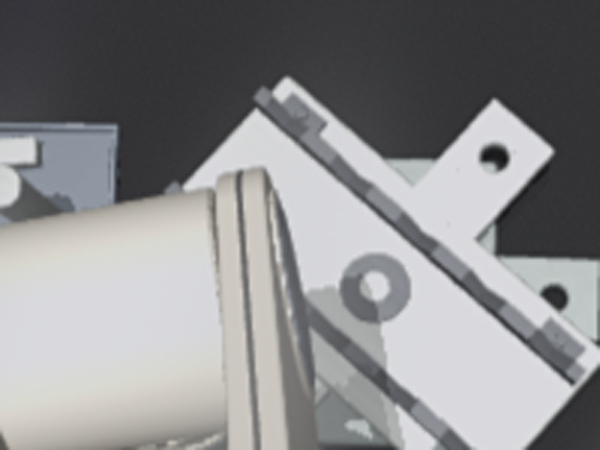

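The arm hides the knob in this view. The geometry agrees to about 2 mm, so I'll go down, grip and turn.

Emit:
play_rows([
  [[0,0,0,0,-0.001,0.05,0.085],[0,0,0,0,-0.001,0.104,0.085],[0,0,0,0,-0.001,0.104,0.085],[0,0,0,0,-0.001,0.104,0.018],[0,0,0,0,-0.001,0.104,0.018]],
], grip_force=25)

```text
time: 3.52
ee_pos: [0.4686, 0.1098, 0.2434]
orientation: [0.343, 0.939, 0.001, 0.002]
contact_force: [0.6, -0.2, 0.1]
finger_gap: 0.0512
```

Emit:
play_rows([
  [[0,0,0,0,0,0,0.018],[0,0,0,0,0,0,0.018],[0,0,0,0,0,0,0.018]],
])

```text
time: 3.9
ee_pos: [0.4682, 0.1097, 0.2427]
orientation: [0.343, 0.939, 0.001, 0.001]
contact_force: [-1.5, 0.6, 9.5]
finger_gap: 0.0231
```

Emit:
play_rows([
  [[0,0,0.158,-0.0013,0.0165,0,0.018],[0,0,0.328,-0.0056,0.0338,0,0.018],[0,0,0.498,-0.0128,0.0502,0,0.018],[0,0,0.668,-0.0226,0.065,0,0.018],[0,0,0.768,-0.0295,0.0729,0,0.018]],
])

```text
time: 4.53
ee_pos: [0.5384, 0.1466, 0.2427]
orientation: [0.671, 0.741, 0.001, 0.001]
contact_force: [-1.9, -0.6, 9.0]
finger_gap: 0.0232
```

```bash
cat > kn2.py <<'E'
from h import *
piv=np.array([.5486,.0393]);k=lambda t,z=.086:pose([piv[0]-.105*np.sin(t),piv[1]+.105*np.cos(t),z],0,t)
rows([k(.0)])
s=shot("side","s1"); crop(s,240,160,160,140,"s1c",640)
crop(shot("top"),220,150,200,150,"t1c",600)
E
python3 kn2.py
```

```text
t 4.53 grasp [0.5388 0.1467 0.0877] q [ 0.24  0.56  1.87 -0.    0.71  0.15] F [-1.9 -0.6  9. ] gap 0.0232
turn [ 0.003 -0.     0.099] shift [-0.0033  0.0099  0.0017] n>= 0.5
scale 4.0
scale 3.0
```

View pics/s1c.png

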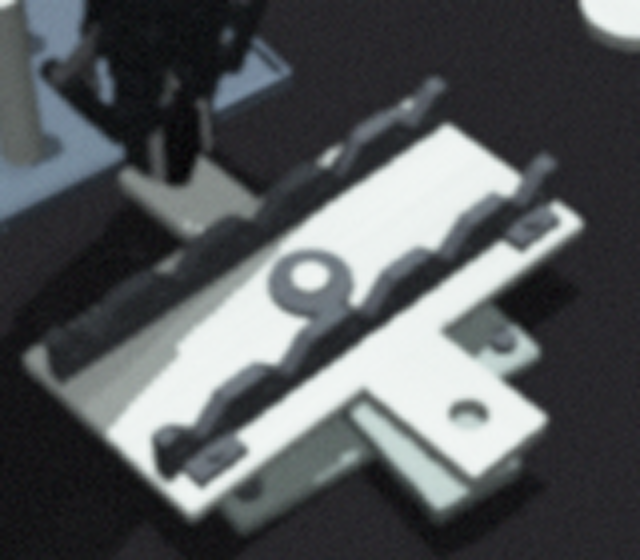

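Tongue is nearly over the lug, with about 0.1 rad still to go. Finishing the turn and checking the holes.

Emit:
play_rows([
  [[0,0,0.1,-0.001,0.0103,0,0.018],[0,0,0.1,-0.001,0.0103,0,0.018],[0,0,0.1,-0.001,0.0103,0,0.018],[0,0,0.1,-0.001,0.0103,0,0.018]],
])

```text
time: 5.12
ee_pos: [0.5484, 0.1469, 0.2427]
orientation: [0.706, 0.709, 0.002, 0.001]
contact_force: [2.7, 3.6, 7.8]
finger_gap: 0.0229
```

Run:
```python
from h import *
rows([])
a=cv2.resize(shot("side","s2")[220:290,320:400],None,fx=7,fy=7,interpolation=cv2.INTER_CUBIC)
b=cv2.resize(shot("top","t2")[190:270,330:390],None,fx=6,fy=6,interpolation=cv2.INTER_CUBIC)
c=np.zeros((500,560+10,3),np.uint8); c=np.zeros((490,560+370,3),np.uint8); c[:490,:560]=a; c[:480,570:]=b
cv2.imwrite("pics/s2c.png",cv2.resize(c,(800,421)))
```

```text
t 5.12 grasp [0.5491 0.1471 0.0877] q [0.24 0.57 1.85 0.   0.72 0.24] F [2.7 3.6 7.8] gap 0.0229
```

View pics/s2c.png

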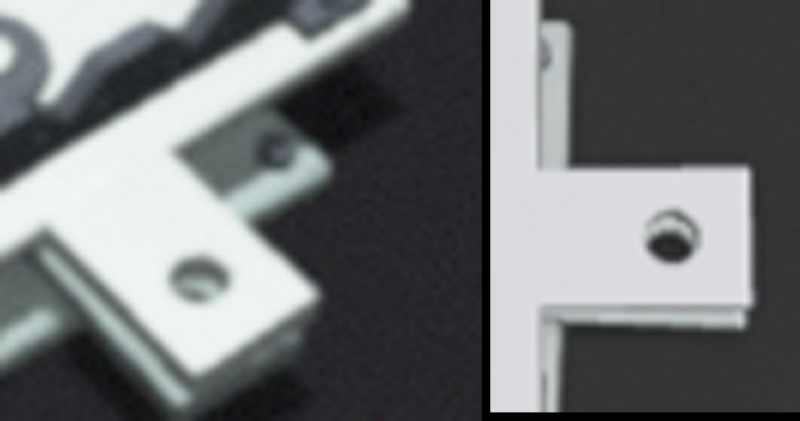

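Run:
```python
from h import *
c=lambda u,v:((u-490.3)/5.161+330,v/5.161+190)
def line(a,b,z):
    A,B=ray("top",c(*a),z),ray("top",c(*b),z); print(A.round(4),B.round(4),"ang",round(np.arctan2(B[0]-A[0],A[1]-B[1]),4))
line((542,170),(748,166.5),.058);line((542,306),(750,304.5),.058);line((563,325),(745,327.5),.032)
print("hole",ray("top",c(671,237),.058),"lug guess hole (dark) ",ray("top",c(671,242),.044))
im=cv2.imread("pics/t2.png"); g=cv2.cvtColor(im,cv2.COLOR_BGR2GRAY)
# subpixel edges along columns
for col in range(345,379,4): 
    d=np.diff(cv2.GaussianBlur(g,(3,3),0)[:,col].astype(float)); 
    print(col,"top edge",215+np.argmax(d[215:228]),"tong/lug",244+np.argmin(d[244:251]),"bottom",251+np.argmin(d[251:258]),g[244:258,col].tolist())
```

```text
[ 0.576  -0.0248  0.058 ] [ 0.5784 -0.0993  0.058 ] ang 0.0319
[ 0.5263 -0.0254  0.058 ] [ 0.528 -0.1    0.058] ang 0.0227
[ 0.5229 -0.0337  0.032 ] [ 0.523  -0.1008  0.032 ] ang 0.0016
hole [ 0.55215816 -0.0715741   0.058     ] lug guess hole (dark)  [ 0.55256055 -0.07257019  0.044     ]
345 top edge 222 tong/lug 248 bottom 252 [219, 219, 219, 220, 218, 175, 175, 179, 123, 56, 47, 48, 50, 51]
349 top edge 222 tong/lug 248 bottom 252 [219, 218, 219, 220, 218, 175, 175, 179, 126, 52, 42, 48, 52, 51]
353 top edge 222 tong/lug 248 bottom 252 [219, 219, 219, 219, 218, 173, 177, 199, 147, 58, 40, 48, 51, 52]
357 top edge 222 tong/lug 248 bottom 252 [219, 218, 219, 220, 218, 164, 170, 197, 148, 63, 42, 49, 51, 53]
361 top edge 222 tong/lug 248 bottom 252 [219, 219, 219, 220, 218, 164, 170, 197, 157, 78, 43, 48, 50, 52]
365 top edge 222 tong/lug 248 bottom 252 [219, 218, 219, 220, 218, 164, 170, 196, 167, 98, 48, 48, 50, 53]
369 top edge 221 tong/lug 248 bottom 252 [218, 219, 219, 220, 218, 164, 169, 195, 168, 100, 50, 47, 49, 52]
373 top edge 221 tong/lug 248 bottom 253 [219, 219, 219, 220, 218, 164, 168, 195, 185, 124, 55, 46, 50, 50]
377 top edge 221 tong/lug 248 bottom 253 [219, 219, 219, 220, 218, 165, 177, 198, 185, 126, 58, 47, 50, 49]
```

Tongue still about +0.025 rad off (tongue centre line x≈0.552, lug 0.548). Nudge the knob 2.7 mm further.

Emit:
play_rows([
  [[0,0,0.025,0,0.0027,0,0.018],[0,0,0.025,0,0.0027,0,0.018],[0,0,0.025,0,0.0027,0,0.018],[0,0,0.025,0,0.0027,0,0.018]],
])

```text
time: 5.72
ee_pos: [0.5508, 0.1469, 0.2427]
orientation: [0.714, 0.7, 0.002, 0.001]
contact_force: [0.8, 4.6, 8.6]
finger_gap: 0.0232
```

Run:
```python
from h import *
rows([])
im=shot("top","t3"); g=cv2.cvtColor(im,cv2.COLOR_BGR2GRAY).astype(float)
# subpixel via area: column sums
def edge(col,a,b,hi,lo): # fraction of light
    return g[a:b,col]
for col in (347,355,363,371,377):
    print(col,g[218:226,col].astype(int).tolist(),g[245:258,col].astype(int).tolist())
crop(im,340,205,60,60,"t3c",420)
```

```text
t 5.72 grasp [0.5513 0.1472 0.0877] q [0.24 0.58 1.84 0.   0.72 0.26] F [0.8 4.6 8.6] gap 0.0232
347 [51, 51, 51, 48, 64, 144, 207, 219] [219, 219, 219, 220, 219, 167, 149, 112, 46, 42, 51, 52, 53]
355 [52, 52, 51, 50, 51, 114, 204, 220] [219, 218, 219, 220, 218, 175, 175, 134, 56, 42, 49, 51, 52]
363 [51, 52, 52, 51, 53, 114, 204, 220] [219, 219, 219, 220, 219, 174, 155, 131, 76, 46, 48, 52, 54]
371 [53, 52, 51, 51, 47, 91, 203, 220] [218, 219, 219, 219, 219, 186, 166, 167, 119, 57, 47, 51, 51]
377 [51, 52, 52, 51, 46, 91, 204, 221] [219, 219, 219, 220, 219, 187, 152, 165, 123, 60, 48, 49, 48]
scale 7.0
```

View pics/t3c.png

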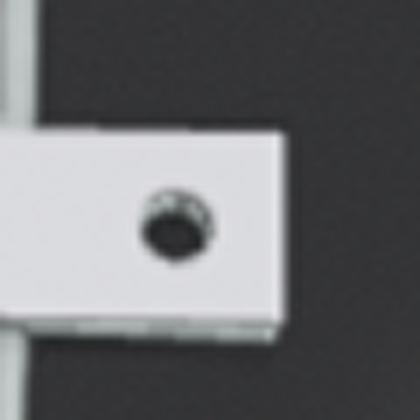

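Run:
```python
from h import *
for c in (.547,.549,.551):
  for y in (-.04,-.09): print(c,y,proj("top",[[c+.025,y,.058],[c-.025,y,.058],[c-.025,y,.046],[c-.025,y,.044],[c-.025,y,.032]]).round(2).tolist())
print(ray("top",(365.1,237.3),.058), ray("side",(0,0),.058)[:0])
im=shot("side"); a=cv2.resize(im[235:285,330:390],None,fx=10,fy=10,interpolation=cv2.INTER_CUBIC); cv2.imwrite("pics/s3c.png",a)
```

```text
0.547 -0.04 [[348.14, 225.19], [347.9, 251.73], [347.65, 252.55], [347.61, 252.68], [347.37, 253.48]]
0.547 -0.09 [[374.93, 225.58], [374.92, 252.15], [374.34, 252.96], [374.24, 253.09], [373.68, 253.88]]
0.549 -0.04 [[348.14, 224.13], [347.91, 250.66], [347.66, 251.49], [347.62, 251.63], [347.38, 252.44]]
0.549 -0.09 [[374.93, 224.52], [374.92, 251.08], [374.34, 251.9], [374.24, 252.04], [373.68, 252.84]]
0.551 -0.04 [[348.15, 223.08], [347.92, 249.59], [347.67, 250.44], [347.63, 250.57], [347.39, 251.39]]
0.551 -0.09 [[374.93, 223.47], [374.92, 250.01], [374.34, 250.84], [374.24, 250.98], [373.68, 251.8]]
[ 0.5495623  -0.07174588  0.058     ] []
```

View pics/s3c.png

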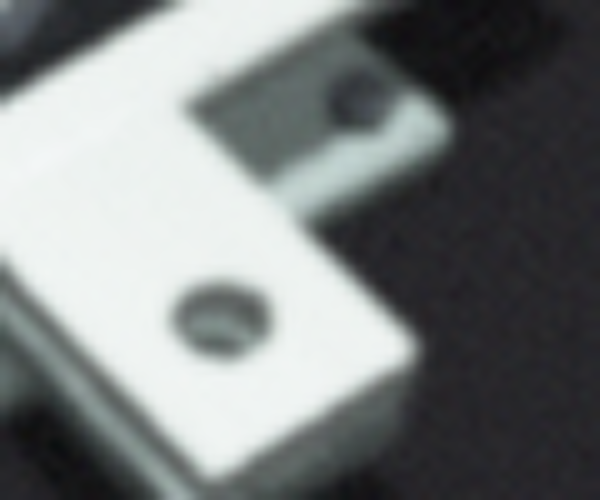

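Tongue line x≈0.551 against lug ≈0.549 at the hole, so one more nudge of about 1.7 mm. Then release and rise.

Emit:
play_rows([
  [[0,0,0.016,0,0.0017,0,0.018],[0,0,0.016,0,0.0017,0,0.018],[0,0,0.016,0,0.0017,0,0.018],[0,0,0.016,0,0.0017,0,0.085],[0,0,0.016,0,0.0017,0,0.085]],
])

```text
time: 6.45
ee_pos: [0.5514, 0.146, 0.241]
orientation: [0.72, 0.694, -0.0, -0.0]
contact_force: [0.3, -0.0, -0.1]
finger_gap: 0.059
```

Emit:
play_rows([
  [[0,0,0,0,0,0,0.085],[0,0,0,0,0,-0.06,0.085],[0,0,0,0,0,-0.12,0.085],[0,0,0,0,0,-0.16,0.085]],
])

```text
time: 6.95
ee_pos: [0.5521, 0.1461, 0.4037]
orientation: [0.721, 0.693, 0.001, 0.001]
contact_force: [1.2, -0.2, -0.0]
finger_gap: 0.0851
```

Run:
```python
from h import *
# pin handle: dirs from crop ends; grasp z: tip at ~.002 -> grasp .076
im=shot("top","t4"); shot("side","s4")
for n in CM: print(n,[(round(d["confidence"],2),np.round(d["box"],1)) for d in viewer.spot_in(n,"pin")])
g=cv2.cvtColor(im,cv2.COLOR_BGR2GRAY)
# handle mask: dark greyish inside block region
roi=im[200:280,455:522].astype(int); m=((roi.max(2)-roi.min(2)<30)&(roi.max(2)<125)).astype(np.uint8)
n,l,st,ce=cv2.connectedComponentsWithStats(m)
for i in range(1,n):
    if st[i,4]>30:
        ys,xs=np.where(l==i); r=cv2.minAreaRect(np.c_[xs+455,ys+200].astype(np.float32)); print(st[i],r)
        bp=cv2.boxPoints(r); W=np.array([ray("top",p,.08)[:2] for p in bp]); print(W.round(4).tolist(),W.mean(0))
rows([])
```

```text
top [(0.76, array([484.3, 245.8,  15.6,  30. ])), (0.64, array([249.2, 162. , 132.1, 146.1]))]
side [(0.85, array([407.6, 354.4,  35.6,  28.9])), (0.19, array([243.5, 184.1, 146.4, 101.9])), (0.18, array([464.3, 273.9,  31.5,  60.6]))]
[  0   0  67  15 286] ((488.0, 207.0), (14.0, 66.0), 90.0)
[[0.6178, -0.2347], [0.6195, -0.3551], [0.5934, -0.3539], [0.5916, -0.234]] [ 0.60558094 -0.29440896]
[50  6 13 12 91] ((510.50006103515625, 211.50003051757812), (11.31370735168457, 11.31370735168457), 45.0)
[[0.5975, -0.3205], [0.6127, -0.3357], [0.5979, -0.3496], [0.5829, -0.3344]] [ 0.59775484 -0.33505105]
[ 30  46  12  31 147] ((490.03887939453125, 261.0879211425781), (29.873807907104492, 10.992990493774414), 87.95458984375)
[[0.5327, -0.2848], [0.5338, -0.3046], [0.4798, -0.3046], [0.4788, -0.285]] [ 0.50627716 -0.29473097]
t 7.15 grasp [0.552  0.1461 0.2465] q [ 0.24  0.35  1.75 -0.    1.04  0.28] F [-0.5  0.1 -0.3] gap 0.085
```

Run:
```python
from h import *
im=cv2.imread("pics/t4.png"); s=cv2.imread("pics/s4.png")
a=cv2.resize(im[235:290,470:520],None,fx=9,fy=9,interpolation=cv2.INTER_CUBIC)
b=cv2.resize(s[345:400,400:445],None,fx=9,fy=9,interpolation=cv2.INTER_CUBIC)
cc=cv2.resize(im[215:260,345:390],(495,495),interpolation=cv2.INTER_CUBIC)
out=np.hstack([a,b]); c2=np.zeros((495,200,3),np.uint8)
cv2.imwrite("pics/pin4.png",cv2.resize(np.hstack([out[:495],cc[:, :495]]),(800,300)) if 0 else out)
g=cv2.cvtColor(im,cv2.COLOR_BGR2GRAY)
for col in (347,355,363,371,377): print(col,g[219:226,col].tolist(),g[245:258,col].tolist())
```

```text
347 [50, 49, 50, 47, 89, 200, 219] [217, 217, 217, 217, 218, 202, 144, 72, 38, 42, 49, 50, 52]
355 [52, 52, 49, 47, 74, 172, 212] [217, 217, 217, 217, 219, 217, 165, 83, 40, 43, 48, 47, 50]
363 [51, 51, 50, 50, 53, 119, 203] [218, 217, 217, 217, 219, 218, 173, 114, 68, 46, 46, 50, 49]
371 [51, 51, 51, 49, 46, 94, 201] [217, 217, 217, 217, 218, 217, 186, 144, 92, 51, 47, 49, 50]
377 [51, 50, 52, 50, 46, 90, 201] [217, 217, 217, 218, 218, 218, 201, 151, 86, 51, 46, 48, 47]
```

View pics/pin4.png

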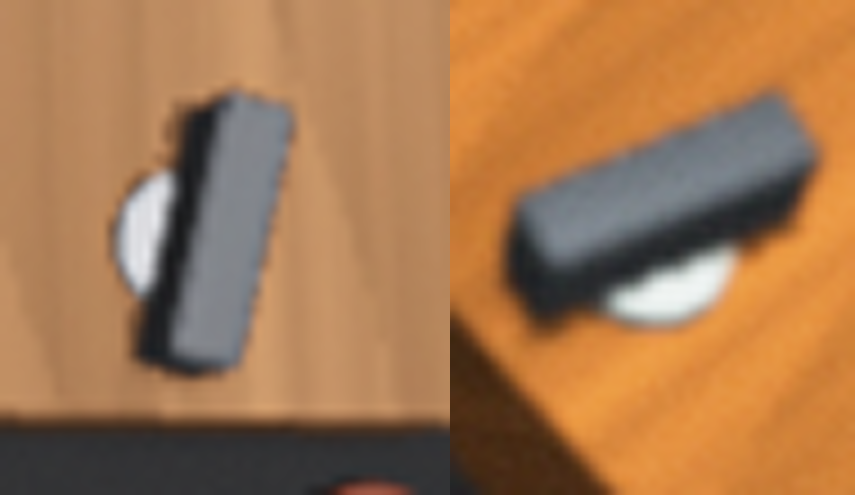

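Run:
```python
from h import *
px=lambda u,v,x,y,s:((u+.5)/s-.5+x,(v+.5)/s-.5+y)
a=ray("top",px(235,230,470,235,9),.082);b=ray("side",px(666,180,400,345,9),.082); print("pin",a,b)
e1,e2=ray("top",px(264.5,100,470,235,9),.082),ray("top",px(206,359,470,235,9),.082); d=e1-e2; print("axis",np.arctan2(d[1],d[0]),np.hypot(*d[:2]))
e1,e2=ray("side",px(797,125,400,345,9),.082),ray("side",px(535,235,400,345,9),.082); d=e1-e2; print("axis side",np.arctan2(d[1],d[0]),np.hypot(*d[:2]))
for n,(x,y,w,h) in {"top":(358,230,16,16),"side":(340,255,24,20)}.items():
    g=cv2.cvtColor(cv2.imread(f"pics/{n[0]}4.png"),cv2.COLOR_BGR2GRAY)[y:y+h,x:x+w].astype(float)
    w_=np.clip(g.max()-25-g,0,60); Y,X=np.mgrid[:h,:w]; u,v=x+(X*w_).sum()/w_.sum(),y+(Y*w_).sum()/w_.sum()
    print(n,u,v,ray(n,(u,v),.058))
```

```text
pin [ 0.50784313 -0.30421895  0.082     ] [ 0.56812225 -0.35340717  0.082     ]
axis -0.25334181962634245 0.053850004384617935
axis side -0.2472920205993774 0.05425591148774092
top 364.6835443037975 237.6958130477118 [ 0.54880509 -0.07097462  0.058     ]
side 353.67531788886953 264.4788364396447 [ 0.55413505 -0.07123235  0.058     ]
```

Run:
```python
from h import *
px=lambda u,v,x,y,s:((u+.5)/s-.5+x,(v+.5)/s-.5+y)
print(ray("side",px(216,180,400,345,9),.082))
e1,e2=ray("side",px(797-450,125,400,345,9),.082),ray("side",px(535-450,235,400,345,9),.082); d=e1-e2; print("axis side",np.arctan2(d[1],d[0]),np.hypot(*d[:2]))
rows([pose([.53,-.08,.22],0,-.93),pose([.507,-.305,.18],0,-1.82),pose([.507,-.305,.077],0,-1.82)])
```

```text
[ 0.50480884 -0.30611694  0.082     ]
axis side -0.23762213909848787 0.053069878344462106
t 7.15 grasp [0.552  0.1461 0.2465] q [ 0.24  0.35  1.75 -0.    1.04  0.28] F [-0.5  0.1 -0.3] gap 0.085
turn [ 0.001 -0.001  0.891] shift [-0.2267 -0.013   0.0264] n>= 4.8
turn [0.   0.   0.89] shift [-0.1529  0.1666  0.04  ] n>= 4.8
turn [0. 0. 0.] shift [0.    0.    0.103] n>= 1.6
```

Emit:
play_rows([
  [[0,0,0.89,-0.227,-0.013,0.026,0.085],[0,0,0.89,-0.227,-0.013,0.026,0.085],[0,0,0.89,-0.227,-0.013,0.026,0.085],[0,0,0.89,-0.227,-0.013,0.026,0.085],[0,0,0.89,-0.227,-0.013,0.026,0.085]],
])

```text
time: 7.78
ee_pos: [0.5289, -0.0828, 0.3725]
orientation: [0.95, 0.311, -0.002, -0.001]
contact_force: [0.2, 0.8, -0.2]
finger_gap: 0.0849
```

Emit:
play_rows([
  [[0,0,0.89,-0.153,0.167,0.04,0.06],[0,0,0.89,-0.153,0.167,0.04,0.06],[0,0,0.89,-0.153,0.167,0.04,0.06],[0,0,0.89,-0.153,0.167,0.04,0.06],[0,0,0.89,-0.153,0.167,0.04,0.06]],
])

```text
time: 8.4
ee_pos: [0.5061, -0.308, 0.332]
orientation: [0.992, -0.128, -0.002, -0.001]
contact_force: [0.4, 1.3, -0.0]
finger_gap: 0.0603
```

Run:
```python
from h import *
rows([pose([.5063,-.3052,.077],0,-1.816)])
b=shot("side"); crop(b,370,260,150,160,"s5",560)
```

```text
t 8.4 grasp [ 0.5055 -0.3077  0.177 ] q [-0.57  0.47  1.75 -0.    0.92  1.26] F [ 0.4  1.3 -0. ] gap 0.0603
turn [-0.001  0.004 -0.012] shift [-0.0001 -0.0027  0.1   ] n>= 1.6
scale 3.7333333333333334
```

View pics/s5.png

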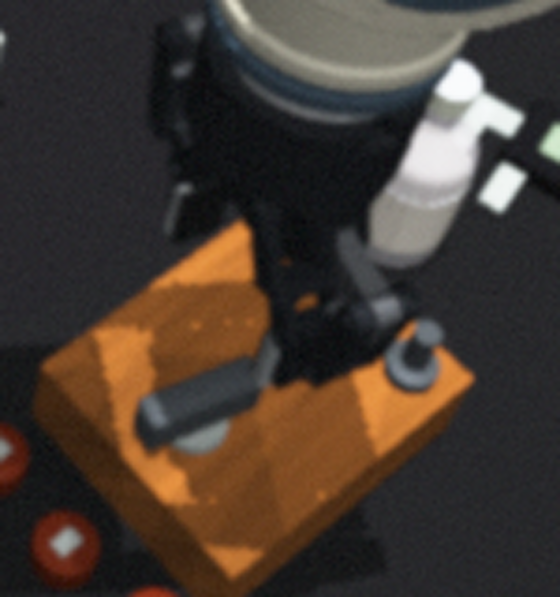

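Emit:
play_rows([
  [[0,0,0,0,0,0.05,0.06],[0,0,0,0,0,0.1,0.06],[0,0,0,0,0,0.102,0.06],[0,0,0,0,0,0.102,0.01],[0,0,0,0,0,0.102,0.01]],
], grip_force=60)

```text
time: 9.07
ee_pos: [0.5083, -0.3058, 0.235]
orientation: [0.992, -0.123, 0.001, 0.001]
contact_force: [0.5, 0.0, 0.7]
finger_gap: 0.024
```

Emit:
play_rows([
  [[0,0,0,0,0,0,0.01],[0,0,0,0,0,0,0.01],[0,0,0,0,0,0,0.01]],
])

```text
time: 9.45
ee_pos: [0.5083, -0.3059, 0.2352]
orientation: [0.992, -0.124, 0.002, 0.001]
contact_force: [-0.4, 0.3, 7.7]
finger_gap: 0.0145
```

Run:
```python
from h import *
print(ray("side",(351.8,266.4),.058))
s=telemetry.get_state(); M=R.from_quat(s["orientation"]); y=np.arctan2(*M.apply([0,1,0])[1::-1]); print("yaw",y)
p=s["ee_pos"]; N=pose([0,0,0],0,y)[1]
rows([(p+[0,0,.1],N),(np.array([.5495,-.0735,.325]),N)])
```

```text
[ 0.5483819  -0.07266417  0.058     ]
yaw -1.8187806941603044
t 9.45 grasp [ 0.5087 -0.3061  0.0802] q [-0.56  0.61  1.79  0.    0.74  1.26] F [-0.4  0.3  7.7] gap 0.0145
turn [ 0.001 -0.003  0.   ] shift [ 0.0003  0.0001 -0.1   ] n>= 1.6
turn [0. 0. 0.] shift [-0.0171 -0.2354  0.0102] n>= 3.8
```

Emit:
play_rows([
  [[0,0,0,0,0,-0.05,0.01],[0,0,0,0,0,-0.1,0.01],[0,0,0,0,0,-0.1,0.01],[0,0,0,0,0,-0.1,0.01]],
])

```text
time: 9.95
ee_pos: [0.507, -0.3052, 0.333]
orientation: [0.992, -0.124, -0.0, -0.0]
contact_force: [0.7, -0.6, -3.5]
finger_gap: 0.0148
```

Emit:
play_rows([
  [[0,0,0,-0.017,-0.2354,0.01,0.01],[0,0,0,-0.017,-0.2354,0.01,0.01],[0,0,0,-0.017,-0.2354,0.01,0.01],[0,0,0,-0.017,-0.2354,0.01,0.01],[0,0,0,-0.017,-0.2354,0.01,0.01]],
])

```text
time: 10.58
ee_pos: [0.5484, -0.0699, 0.3211]
orientation: [0.993, -0.122, -0.002, -0.0]
contact_force: [-0.1, -0.4, -3.3]
finger_gap: 0.0142
```

Run:
```python
from h import *
rows([]); print(telemetry.get_state()["ee_pos"])
b=shot("side","s6"); crop(b,325,215,70,70,"s6c",560)
```

```text
t 10.57 grasp [ 0.5478 -0.0698  0.1661] q [-0.15  0.43  1.85  0.    0.86  1.67] F [-0.1 -0.4 -3.3] gap 0.0142
[ 0.54837528 -0.06991789  0.32107937]
scale 8.0
```

View pics/s6c.png

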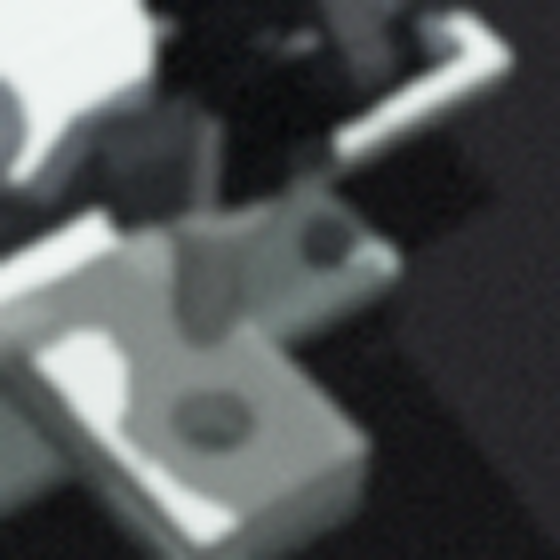

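Run:
```python
from h import *
px=lambda u,v,x,y,s:((u+.5)/s-.5+x,(v+.5)/s-.5+y)
t=ray("side",px(207,330,325,215,8),.088);h=ray("side",px(213,420,325,215,8),.058)
print(t,h,h-t); P=np.array([.5484,-.0699])
print("goal tcp",P+(h-t)[:2])
# predicted projections of pin for offsets
for d in (P,):
    for z,r in((.088,.0045),(.097,.008),(.13,.008)):
        b=bbox("side",cyl(*d,r,z,z)); print(z,((b[[0,2]]+.5-325)*8).round(),((b[[1,3]]+.5-215)*8).round())
```

```text
[ 0.54662702 -0.06889331  0.088     ] [ 0.54645837 -0.07319487  0.058     ] [-0.00016865 -0.00430156 -0.03      ]
goal tcp [ 0.54823135 -0.07420156]
0.088 [197. 235.] [315. 345.]
0.097 [183. 252.] [279. 333.]
0.13 [188. 259.] [187. 241.]
```

Emit:
play_rows([
  [[0,0,0,0,0,0,0.01],[0,0,0,0,0,0,0.01]],
])

```text
time: 10.88
ee_pos: [0.5486, -0.0742, 0.3227]
orientation: [0.992, -0.125, -0.0, 0.0]
contact_force: [1.1, 0.2, -3.0]
finger_gap: 0.0145
```

Run:
```python
from h import *
N=pose([0,0,0],0,-1.8188)[1]; s=telemetry.get_state(); print(s["ee_pos"])
rows([(np.array([.5485,-.074,.305]),N),(np.array([.5485,-.074,.243]),N)])
```

```text
[ 0.54861202 -0.07423501  0.32267542]
t 10.88 grasp [ 0.5485 -0.0742  0.1677] q [-0.16  0.43  1.85 -0.    0.86  1.66] F [ 1.1  0.2 -3. ] gap 0.0145
turn [ 0.     0.001 -0.002] shift [-0.0002 -0.0002  0.0177] n>= 0.3
turn [0. 0. 0.] shift [0.    0.    0.062] n>= 1.0
```

Emit:
play_rows([
  [[0,0,0,0,0,0.02,0.01],[0,0,0,0,0,0.03,0.01],[0,0,0,0,0,0.038,0.01],[0,0,0,0,0,0.044,0.01],[0,0,0,0,0,0.046,0.01]],
])

```text
time: 11.5
ee_pos: [0.5489, -0.0732, 0.2769]
orientation: [0.992, -0.124, -0.0, 0.0]
contact_force: [0.5, 0.5, -2.9]
finger_gap: 0.0147
```

Emit:
play_rows([
  [[0,0,0,0,0,0.004,0.01],[0,0,0,0,0,0.008,0.01],[0,0,0,0,0,0.012,0.01],[0,0,0,0,0,0.016,0.01],[0,0,0,0,0,0.016,0.01]],
])

```text
time: 12.12
ee_pos: [0.5488, -0.0731, 0.2608]
orientation: [0.992, -0.124, -0.0, -0.0]
contact_force: [-0.0, -0.2, -2.7]
finger_gap: 0.0146
```

Emit:
play_rows([
  [[0,0,0,0,0,0.006,0.01],[0,0,0,0,0,0.012,0.01],[0,0,0,0,0,0.016,0.01],[0,0,0,0,0,0.019,0.01],[0,0,0,0,0,0.019,0.01]],
])

```text
time: 12.75
ee_pos: [0.5496, -0.0732, 0.2433]
orientation: [0.992, -0.124, 0.001, -0.0]
contact_force: [-0.9, 0.4, 9.0]
finger_gap: 0.0151
```

Seated (reaction force 9 N at the expected height). Release and lift, then look.

Emit:
play_rows([
  [[0,0,0,0,0,0,0.055],[0,0,0,0,0,0,0.055],[0,0,0,0,0,0,0.055],[0,0,0,0,0,-0.05,0.055],[0,0,0,0,0,-0.1,0.055]],
])

```text
time: 13.38
ee_pos: [0.5487, -0.0731, 0.3425]
orientation: [0.992, -0.124, -0.001, -0.0]
contact_force: [1.3, 0.8, 0.2]
finger_gap: 0.0548
```

Run:
```python
from h import *
rows([])
b=shot("side"); crop(b,160,120,240,180,"s7c",800)
print(*upright("bar1",.013,.004,.124),sep="\n")
```

```text
t 13.38 grasp [ 0.5484 -0.0731  0.1875] q [-0.15  0.4   1.83 -0.    0.91  1.67] F [1.3 0.8 0.2] gap 0.0548
scale 3.3333333333333335
```

View pics/s7c.png

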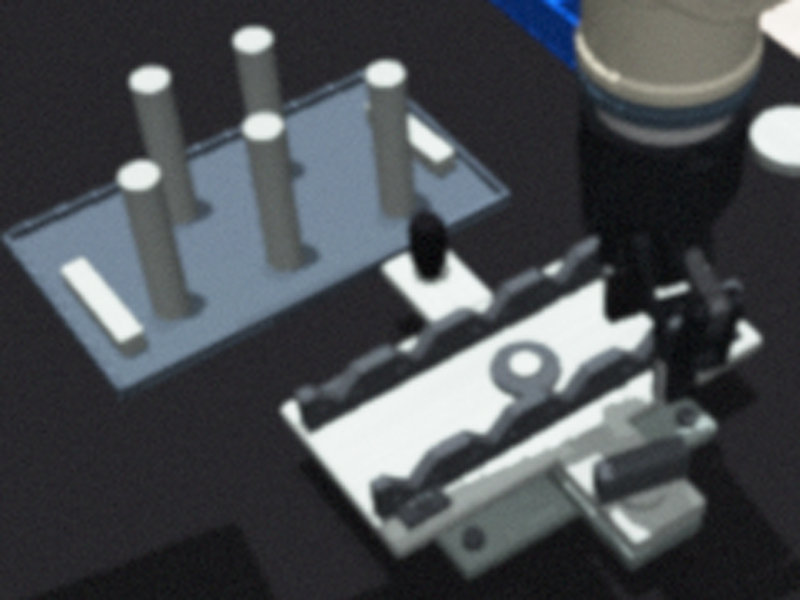

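Pin collar sits on the tongue, handle at crop (640,470). All five bars still upright. Now the bars: locate, then plan bar A.

```bash
cat >> h.py <<'E'
AL=1.0; GZ=.080; PIV=np.array([.5505,.0385]); TY=-.012
def bars():
    shot("top");shot("side"); o=upright("bar1",.013,.004,.124); print(*[tuple(map(float,k[:3]))+(k[3],) for k in o],sep="\n"); return o
def pick(x,y,yaw):
    g=np.array([x,y,GZ]); M=pose(g,AL,yaw)[1]; b=M.apply([0,0,1])
    return [pose(g-.1*b+[0,0,.08],AL,yaw),pose(g-.1*b,AL,yaw),pose(g,AL,yaw)]
def place(i,dz=.002):
    c=np.r_[PIV+54e-3*(i-3)*np.array([np.cos(TY),np.sin(TY)]),.09]; u=np.array([-np.sin(TY),np.cos(TY),0])
    g=c+(GZ-.064)*u; return [pose(g+[0,0,z],AL-np.pi/2,TY) for z in(.11,.03,dz)]
E
python3 - <<'E'
from h import *
bars()
rows([pose([.45,.12,.25],.6,-.3)]+pick(.504,.261,-.3));
E
```

```text
(0.5053, 0.2588, 3.1, 1)
(0.5925, 0.2595, 2.1, 1)
(0.5462, 0.3405, 2.0, None)
(0.4734, 0.3454, 4.5, 1)
(0.4189, 0.2662, 4.2, 1)
t 13.72 grasp [ 0.5479 -0.073   0.1857] q [-0.15  0.4   1.84 -0.    0.9   1.67] F [0.4 0.5 0.1] gap 0.055
turn [ 0.453  0.481 -1.47 ] shift [-0.1473 -0.0756 -0.0369] n>= 8.6
turn [-0.   0.4  0. ] shift [-0.0258  0.0099  0.0795] n>= 2.1
turn [0. 0. 0.] shift [-0.0673  0.      0.0432] n>= 1.3
turn [0. 0. 0.] shift [-0.  -0.   0.1] n>= 1.6
```

```bash
cat >> h.py <<'E'
from scipy.spatial.transform import Slerp
def via(goals,n=None):
    """split big moves evenly so that each fits 5 rows"""
    s=telemetry.get_state(); p,M=s["ee_pos"],R.from_quat(s["orientation"]); out=[]
    for P,N in goals:
        k=int(np.ceil(max(np.linalg.norm(P-p)/.0625,(M.inv()*N).magnitude()/.1867)/4.8)); S=Slerp([0,1],R.concatenate([M,N]))
        for j in range(1,k+1): out.append((p+(P-p)*j/k,S(j/k)))
        p,M=P,N
    rows(out)
E
python3 - <<'E'
from h import *
via([pose([.45,.12,.25],.6,-.3)]+pick(.505,.260,-.3));
E
```

```text
t 13.72 grasp [ 0.5479 -0.073   0.1857] q [-0.15  0.4   1.84 -0.    0.9   1.67] F [0.4 0.5 0.1] gap 0.055
turn [ 0.226  0.241 -0.735] shift [-0.0737 -0.0378 -0.0184] n>= 4.3
turn [ 0.226  0.241 -0.735] shift [-0.0235 -0.0798 -0.0167] n>= 4.3
turn [-0.   0.4 -0. ] shift [-0.0263  0.0112  0.0791] n>= 2.1
turn [-0. -0.  0.] shift [-0.0673 -0.      0.0432] n>= 1.3
turn [0. 0. 0.] shift [-0.  -0.   0.1] n>= 1.6
```

Emit:
play_rows([
  [[0.226,0.241,-0.735,-0.0737,-0.0378,-0.0184,0.07],[0.226,0.241,-0.735,-0.0737,-0.0378,-0.0184,0.07],[0.226,0.241,-0.735,-0.0737,-0.0378,-0.0184,0.07],[0.226,0.241,-0.735,-0.0737,-0.0378,-0.0184,0.07],[0.226,0.241,-0.735,-0.0737,-0.0378,-0.0184,0.07]],
])

```text
time: 14.35
ee_pos: [0.4862, -0.0184, 0.3591]
orientation: [0.957, 0.242, 0.129, -0.095]
contact_force: [0.4, -0.9, 0.2]
finger_gap: 0.0702
```

Emit:
play_rows([
  [[0.226,0.241,-0.735,-0.0235,-0.08,-0.0167,0.07],[0.226,0.241,-0.735,-0.0235,-0.08,-0.0167,0.07],[0.226,0.241,-0.735,-0.0235,-0.08,-0.0167,0.07],[0.226,0.241,-0.735,-0.0235,-0.08,-0.0167,0.07],[0.226,0.241,-0.735,-0.0235,-0.08,-0.0167,0.07]],
])

```text
time: 14.98
ee_pos: [0.4242, 0.0365, 0.3776]
orientation: [0.768, 0.568, 0.239, -0.175]
contact_force: [0.2, -0.3, 0.1]
finger_gap: 0.07
```

Run:
```python
from h import *
via(pick(.505,.260,-.3));
```

```text
t 14.97 grasp [0.4501 0.1201 0.2498] q [-0.11  0.17  2.14  0.8   0.88 -0.35] F [ 0.2 -0.3  0.1] gap 0.07
turn [-0.     0.399  0.003] shift [-0.0263  0.0111  0.0788] n>= 2.1
turn [-0.  0. -0.] shift [-0.0673  0.      0.0432] n>= 1.3
turn [0. 0. 0.] shift [-0.  -0.   0.1] n>= 1.6
```

Emit:
play_rows([
  [[0,0.4,0.003,-0.026,0.011,0.079,0.07],[0,0.4,0.003,-0.026,0.011,0.079,0.07],[0,0.4,0.003,-0.026,0.011,0.079,0.07],[0,0.4,0.003,-0.026,0.011,0.079,0.07]],
])

```text
time: 15.48
ee_pos: [0.4417, 0.0552, 0.2972]
orientation: [0.708, 0.519, 0.385, -0.285]
contact_force: [-0.7, 0.0, -0.5]
finger_gap: 0.0703
```

Emit:
play_rows([
  [[0,0,0,-0.067,0,0.043,0.07],[0,0,0,-0.067,0,0.043,0.07],[0,0,0,-0.067,0,0.043,0.07],[0,0,0,-0.067,0,0.043,0.07]],
])

```text
time: 15.98
ee_pos: [0.4426, 0.0554, 0.2203]
orientation: [0.706, 0.521, 0.387, -0.283]
contact_force: [-0.1, 0.9, -0.2]
finger_gap: 0.0701
```

Run:
```python
from h import *
via(pick(.505,.260,-.3)[2:]); b=shot("side"); crop(b,160,110,200,150,"s8c",640)
```

```text
t 15.97 grasp [0.4816 0.1798 0.1366] q [-0.14  0.62  2.19  1.51  0.98 -1.17] F [-0.1  0.9 -0.2] gap 0.0701
turn [ 0.003 -0.     0.001] shift [-0.0025 -0.0012  0.1008] n>= 1.6
scale 3.2
```

View pics/s8c.png

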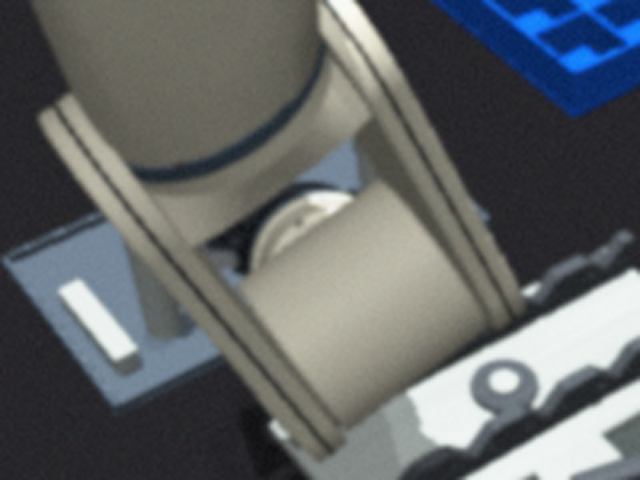

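Only the wrist shows here, with the hand behind it. Clearances by geometry are fine (wrist centre about 0.27 m up), so I go forward watching the force.

Emit:
play_rows([
  [[0,0,0,-0.001,-0.001,0.04,0.07],[0,0,0,-0.001,-0.001,0.08,0.07],[0,0,0,-0.001,-0.001,0.1,0.07],[0,0,0,-0.001,-0.001,0.1,0.07]],
], grip_force=100)

```text
time: 16.52
ee_pos: [0.4666, 0.1364, 0.1653]
orientation: [0.706, 0.521, 0.387, -0.284]
contact_force: [-0.2, -0.7, -0.1]
finger_gap: 0.0699
```

Emit:
play_rows([
  [[0,0,0,0,0,0,0.015],[0,0,0,0,0,0,0.015],[0,0,0,0,0,0,0.015],[0,0,0,0,0,0,0.015]],
])

```text
time: 17.02
ee_pos: [0.4666, 0.135, 0.1654]
orientation: [0.707, 0.52, 0.388, -0.284]
contact_force: [-0.7, -3.7, 6.7]
finger_gap: 0.0237
```

Run:
```python
from h import *
s=telemetry.get_state(); M=R.from_quat(s["orientation"]); p=s["ee_pos"]
via([(p+[0,0,.14],pose([0,0,0],AL,-.3)[1])]+place(2))
```

```text
t 17.02 grasp [0.5059 0.2595 0.0819] q [ 0.05  0.75  2.13  1.75  0.93 -1.27] F [-0.7 -3.7  6.7] gap 0.0237
turn [ 0.004 -0.002  0.   ] shift [ 0.118   0.0003 -0.0754] n>= 2.2
turn [ 0.034 -0.779 -0.156] shift [ 0.014   0.0143 -0.0013] n>= 4.3
turn [ 0.034 -0.779 -0.156] shift [ 0.0067  0.0158 -0.0104] n>= 4.3
turn [0. 0. 0.] shift [ 0.0432 -0.      0.0673] n>= 1.3
turn [0. 0. 0.] shift [0.0151 0.     0.0236] n>= 0.4
```

Emit:
play_rows([
  [[0,0,0,0.05,0,-0.032,0.015],[0,0,0,0.1,0,-0.065,0.015],[0,0,0,0.152,0,-0.097,0.015],[0,0,0,0.168,0,-0.108,0.015],[0,0,0,0.168,0,-0.108,0.015]],
])

```text
time: 17.65
ee_pos: [0.4657, 0.1349, 0.3655]
orientation: [0.706, 0.521, 0.388, -0.282]
contact_force: [-0.4, 0.0, -5.1]
finger_gap: 0.0235
```

Run:
```python
from h import *
via(place(2))
```

```text
t 17.65 grasp [0.505  0.2593 0.2818] q [ 0.05  0.31  2.11  1.4   0.93 -0.69] F [-0.4  0.  -5.1] gap 0.0235
turn [ 0.037 -0.779 -0.157] shift [-0.0112  0.0146  0.0151] n>= 4.3
turn [ 0.037 -0.779 -0.157] shift [0.0004 0.0143 0.019 ] n>= 4.3
turn [0. 0. 0.] shift [ 0.0432 -0.      0.0673] n>= 1.3
turn [0. 0. 0.] shift [0.0151 0.     0.0236] n>= 0.4
```

Bar is held (5 N weight). Rotating to above groove 2.

Emit:
play_rows([
  [[0.037,-0.779,-0.157,-0.011,0.0146,0.015,0.015],[0.037,-0.779,-0.157,-0.011,0.0146,0.015,0.015],[0.037,-0.779,-0.157,-0.011,0.0146,0.015,0.015],[0.037,-0.779,-0.157,-0.011,0.0146,0.015,0.015],[0.037,-0.779,-0.157,-0.011,0.0146,0.015,0.015]],
])

```text
time: 18.27
ee_pos: [0.4811, 0.1374, 0.3448]
orientation: [0.753, 0.649, 0.097, -0.047]
contact_force: [-0.9, 0.3, -4.5]
finger_gap: 0.0234
```

Emit:
play_rows([
  [[0.037,-0.779,-0.157,0,0.0143,0.019,0.015],[0.037,-0.779,-0.157,0,0.0143,0.019,0.015],[0.037,-0.779,-0.157,0,0.0143,0.019,0.015],[0.037,-0.779,-0.157,0,0.0143,0.019,0.015],[0.037,-0.779,-0.157,0,0.0143,0.019,0.015]],
])

```text
time: 18.9
ee_pos: [0.497, 0.1394, 0.3268]
orientation: [0.681, 0.676, -0.203, 0.195]
contact_force: [-0.7, 0.2, -4.2]
finger_gap: 0.0236
```

Run:
```python
from h import *
via(place(2)[1:]); b=shot("top"); s=shot("side")
a=cv2.resize(b[150:310,240:400],(400,400),interpolation=cv2.INTER_CUBIC); c=cv2.resize(s[150:310,230:390],(400,400),interpolation=cv2.INTER_CUBIC)
cv2.imwrite("pics/p9.png",np.hstack([a,c]))
```

```text
t 18.9 grasp [0.4949 0.0556 0.1964] q [ 0.37  0.44  1.88 -0.58  1.14  0.72] F [-0.7  0.2 -4.2] gap 0.0236
turn [-0.007 -0.     0.006] shift [0.0409 0.0014 0.0645] n>= 1.2
turn [ 0. -0.  0.] shift [0.0151 0.     0.0236] n>= 0.4
```

View pics/p9.png

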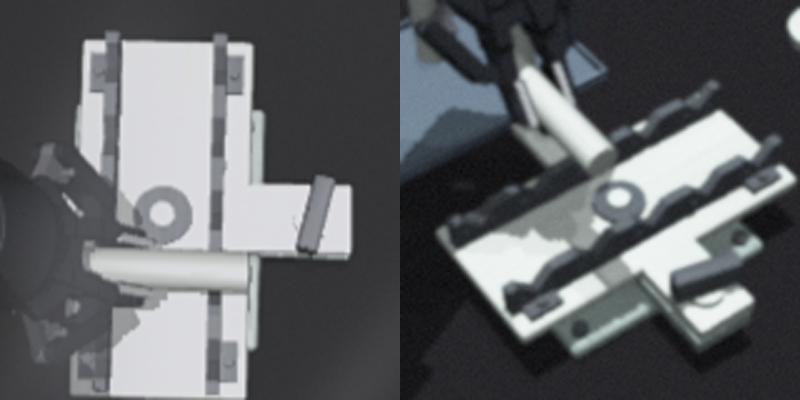

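Run:
```python
from h import *
s=telemetry.get_state(); M=R.from_quat(s["orientation"]); p=s["ee_pos"]+.155*M.apply([0,0,1]); ax=M.apply([np.cos(0),0,0])
d=M.apply([np.cos(AL),0,-np.sin(AL)]); d2=M.apply([np.cos(AL-np.pi/2),0,-np.sin(AL-np.pi/2)]); print(d,d2)
u=d2 if abs(d2[1])>.9 else d; u=u*np.sign(u[1]); u[2]*=1
c=p-.0176*u
for k in (-.06,.06):
    for x in (-.013,.013):
        q=c+k*u+[x,0,0]; print(q.round(3),((proj("top",q)-[240,150])*2.5).round(0))
for a,b in (((83,42),(72,395)),((252,42),(245,395)),((112,42),(95,395)),((220,42),(213,395))):
    z=.058 if a[0] in(83,252) else .087
    A,B=(ray("top",(k[0]/2.5+240,k[1]/2.5+150),z) for k in(a,b)); print(A.round(4),B.round(4),np.arctan2((A-B)[1],(A-B)[0]))
print(ray("top",(163/2.5+240,213/2.5+150),.062))
# bar edges in the image
im=cv2.cvtColor(shot("top"),cv2.COLOR_BGR2GRAY)[150:310,240:400]
for c_ in range(50,98,6): print(c_*2.5, (im[92:125,c_]).tolist())
```

```text
[0.01356626 0.90788333 0.41900337] [-0.00157909  0.41906086 -0.90795677]
[ 0.481 -0.015  0.164] [[237. 295.]]
[ 0.507 -0.015  0.164] [[237. 255.]]
[0.483 0.094 0.215] [[ 61. 281.]]
[0.509 0.094 0.215] [[ 63. 240.]]
[0.6831 0.1038 0.058 ] [0.4163 0.1034 0.058 ] 0.0016817598919758915
[ 0.6847 -0.0251  0.058 ] [ 0.4184 -0.0229  0.058 ] -0.008120892960606464
[0.6747 0.079  0.087 ] [0.416  0.0838 0.087 ] -0.018315009069428696
[ 0.6757 -0.0008  0.087 ] [4.174e-01 3.000e-04 8.700e-02] -0.004195716520722559
[0.55120424 0.03966381 0.062     ]
125.0 [83, 129, 155, 158, 124, 82, 81, 138, 173, 187, 194, 202, 210, 214, 215, 213, 205, 197, 191, 183, 139, 106, 144, 159, 150, 110, 78, 75, 77, 76, 94, 141, 153]
140.0 [73, 72, 98, 146, 159, 144, 108, 137, 171, 185, 194, 201, 209, 216, 217, 216, 211, 202, 194, 187, 176, 142, 109, 144, 158, 150, 107, 74, 70, 82, 131, 157, 205]
155.0 [144, 145, 144, 120, 108, 134, 140, 143, 165, 183, 192, 200, 209, 215, 218, 218, 216, 207, 198, 190, 179, 160, 134, 144, 153, 154, 153, 153, 153, 151, 158, 205, 218]
170.0 [142, 141, 140, 137, 133, 199, 218, 179, 161, 179, 191, 198, 208, 215, 218, 219, 219, 211, 202, 193, 183, 166, 143, 134, 154, 207, 220, 220, 219, 218, 219, 219, 219]
185.0 [155, 200, 218, 220, 220, 220, 219, 185, 162, 177, 189, 198, 207, 214, 218, 219, 219, 215, 207, 197, 187, 171, 150, 135, 154, 207, 220, 219, 219, 219, 219, 219, 219]
200.0 [219, 219, 219, 219, 219, 220, 219, 185, 158, 172, 187, 195, 205, 213, 218, 219, 220, 219, 211, 201, 190, 176, 157, 130, 153, 207, 220, 220, 220, 220, 220, 220, 220]
215.0 [130, 141, 141, 141, 141, 142, 140, 127, 141, 169, 184, 194, 202, 210, 217, 220, 220, 219, 215, 205, 194, 181, 161, 116, 71, 78, 87, 86, 84, 88, 121, 133, 132]
230.0 [219, 220, 220, 219, 219, 220, 220, 206, 167, 163, 180, 192, 201, 209, 216, 219, 219, 219, 217, 209, 198, 184, 164, 134, 152, 206, 220, 220, 219, 219, 220, 219, 220]
```

Bar is horizontal over groove 2, with rails and pin where expected. Going down.

Emit:
play_rows([
  [[0,0,0,0.022,0.001,0.034,0.015],[0,0,0,0.043,0.001,0.067,0.015],[0,0,0,0.05,0.001,0.078,0.015],[0,0,0,0.054,0.001,0.084,0.015],[0,0,0,0.056,0.001,0.088,0.015]],
])

```text
time: 19.68
ee_pos: [0.4989, 0.1388, 0.2257]
orientation: [0.683, 0.675, -0.2, 0.197]
contact_force: [-0.9, -0.3, -4.2]
finger_gap: 0.0235
```

Run:
```python
from h import *
via(place(2)[2:])
```

```text
t 19.68 grasp [0.4977 0.0554 0.095 ] q [ 0.37  0.61  1.91 -0.65  0.96  0.86] F [-0.9 -0.3 -4.2] gap 0.0235
turn [-0.001 -0.002  0.001] shift [ 0.0018 -0.0012  0.0027] n>= 0.1
```

Emit:
play_rows([
  [[0,0,0,0.0015,0,0.0022,0.015],[0,0,0,0.0027,0,0.0042,0.015],[0,0,0,0.0027,0,0.0042,0.015]],
])

```text
time: 20.05
ee_pos: [0.4985, 0.139, 0.2225]
orientation: [0.683, 0.674, -0.201, 0.197]
contact_force: [-6.0, 3.6, 16.6]
finger_gap: 0.0237
```

Emit:
play_rows([
  [[0,0,0,0,0,0,0.042],[0,0,0,0,0,0,0.042],[0,0,0,-0.016,0,-0.025,0.042],[0,0,0,-0.043,0,-0.067,0.042],[0,0,0,-0.065,0,-0.1,0.042]],
])

```text
time: 20.68
ee_pos: [0.499, 0.1379, 0.3411]
orientation: [0.682, 0.675, -0.2, 0.197]
contact_force: [0.0, 0.6, -0.3]
finger_gap: 0.0422
```

Run:
```python
from h import *
b=bars(); im=cv2.imread
s=shot("side"); a=cv2.resize(s[150:310,230:390],(480,480),interpolation=cv2.INTER_CUBIC);cv2.imwrite("pics/p10.png",a)
for n in CM: print(n,[k.round(0).tolist() for k in boxes(n,"bar1")])
B=min((k for k in b),key=lambda k:abs(k[0]-.415)+abs(k[1]-.266)) if b else None
via([pose([.45,.10,.26],.3,0)]+pick(.4165,.2665,0))
```

```text
top [[268.0, 167.0, 376.0, 310.0], [275.0, 257.0, 339.0, 274.0]]
side [[200.0, 145.0, 222.0, 191.0], [274.0, 154.0, 282.0, 187.0], [196.0, 168.0, 216.0, 216.0], [228.0, 129.0, 245.0, 176.0], [274.0, 211.0, 322.0, 259.0]]
t 21.02 grasp [0.4967 0.0541 0.2077] q [ 0.37  0.42  1.88 -0.58  1.15  0.7 ] F [-0.2 -0.5 -0. ] gap 0.042
turn [-0.007  0.87  -0.012] shift [-0.1084 -0.0477 -0.0132] n>= 4.7
turn [-0.   0.7  0. ] shift [-0.0348 -0.0335  0.1047] n>= 3.7
turn [ 0. -0.  0.] shift [-0.0673  0.      0.0432] n>= 1.3
turn [0. 0. 0.] shift [-0.   0.   0.1] n>= 1.6
```

View pics/p10.png

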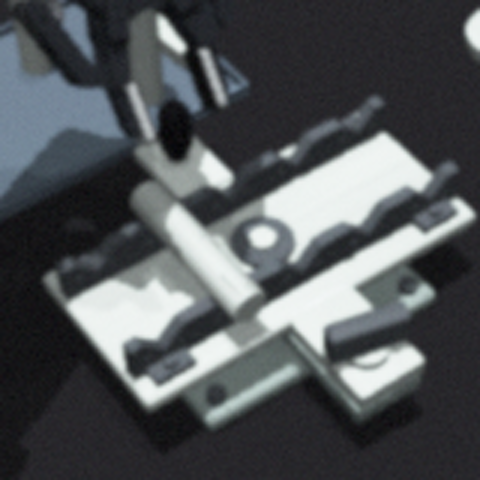

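Bar lies across both rails in groove 2 (side crop: from (150,195) to (250,305)), and the pin is still home. Next bar B to groove 1.

```bash
cat >> h.py <<'E'
def sidefit():
    """upright bars from the newest side picture alone"""
    for b in boxes("side","bar1",.15):
        s=least_squares(lambda p:bbox("side",cyl(*p,.013,.004,.124))-b,ray("side",[(b[0]+b[2])/2,(b[1]+b[3])/2],.064)[:2],loss="soft_l1"); print("side",s.x.round(4),np.abs(bbox("side",cyl(*s.x,.013,.004,.124))-b).max().round(1))
E
python3 - <<'E'
from h import *
sidefit(); print("bar A centre",ray("top",(307,265.5),.093),ray("side",(298,235),.09))
via(pick(.4165,.2665,0))
E
```

```text
side [0.466  0.3306] 0.9
side [0.5937 0.243 ] 12.2
side [0.4204 0.2677] 1.9
side [0.5398 0.3427] 0.9
side [0.4859 0.0635] 29.1
bar A centre [0.49166872 0.03380389 0.093     ] [0.49685251 0.0303546  0.09      ]
t 21.07 grasp [0.4967 0.0541 0.2076] q [ 0.37  0.42  1.88 -0.58  1.15  0.7 ] F [ 0.2 -0.4 -0.5] gap 0.042
turn [-0.001  0.785 -0.007] shift [-0.0255 -0.0403  0.0406] n>= 4.2
turn [-0.001  0.785 -0.007] shift [-0.0464 -0.0406  0.0107] n>= 4.2
turn [ 0. -0. -0.] shift [-0.0673  0.      0.0432] n>= 1.3
turn [0. 0. 0.] shift [-0.   0.   0.1] n>= 1.6
```

Emit:
play_rows([
  [[0,0.785,-0.007,-0.0255,-0.0403,0.0406,0.07],[0,0.785,-0.007,-0.0255,-0.0403,0.0406,0.07],[0,0.785,-0.007,-0.0255,-0.0403,0.0406,0.07],[0,0.785,-0.007,-0.0255,-0.0403,0.0406,0.07],[0,0.785,-0.007,-0.0255,-0.0403,0.0406,0.07]],
])

```text
time: 21.7
ee_pos: [0.4577, 0.0943, 0.3181]
orientation: [0.706, 0.7, 0.075, -0.079]
contact_force: [0.4, 0.1, -0.3]
finger_gap: 0.0701
```

Emit:
play_rows([
  [[0,0.785,-0.007,-0.0464,-0.0406,0.0107,0.07],[0,0.785,-0.007,-0.0464,-0.0406,0.0107,0.07],[0,0.785,-0.007,-0.0464,-0.0406,0.0107,0.07],[0,0.785,-0.007,-0.0464,-0.0406,0.0107,0.07],[0,0.785,-0.007,-0.0464,-0.0406,0.0107,0.07]],
])

```text
time: 22.32
ee_pos: [0.4168, 0.0517, 0.2977]
orientation: [0.621, 0.619, 0.34, -0.341]
contact_force: [-0.1, -0.1, -1.3]
finger_gap: 0.07
```

Run:
```python
from h import *
bars(); sidefit(); via(pick(.417,.267,0)[1:])
```

```text
(0.5475, 0.3447, 1.7, None)
(0.597, 0.2565, 1.7, None)
(0.4165, 0.2698, 2.5, None)
(0.4735, 0.3466, 0.9, None)
side [0.4182 0.2551] 6.8
side [0.4086 0.0427] 123.4
side [0.4929 0.0502] 20.1
side [ 0.5457 -0.3885] 80.9
side [0.6003 0.4502] 29.9
side [0.4826 0.316 ] 41.1
t 22.57 grasp [0.4167 0.1825 0.2145] q [-0.16  0.44  2.17  1.13  1.17 -0.98] F [ 1.2 -0.2  0.4] gap 0.07
turn [-0.001  0.001 -0.001] shift [-0.0676  0.0002  0.0438] n>= 1.3
turn [-0.  0. -0.] shift [-0.   0.   0.1] n>= 1.6
```

Emit:
play_rows([
  [[0,0,0,-0.04,0,0.026,0.07],[0,0,0,-0.067,0,0.044,0.07],[0,0,0,-0.067,0,0.09,0.07],[0,0,0,-0.067,0,0.13,0.07],[0,0,0,-0.067,0,0.145,0.07]],
])

```text
time: 23.2
ee_pos: [0.4164, 0.1398, 0.163]
orientation: [0.62, 0.621, 0.338, -0.34]
contact_force: [-0.4, -0.4, 0.9]
finger_gap: 0.0701
```

Emit:
play_rows([
  [[0,0,0,0,0,0,0.07],[0,0,0,0,0,0,0.015],[0,0,0,0,0,0,0.015],[0,0,0,0,0,0,0.015],[0,0,0,0,0,0,0.015]],
])

```text
time: 23.82
ee_pos: [0.4174, 0.1377, 0.1646]
orientation: [0.62, 0.62, 0.34, -0.339]
contact_force: [0.6, -2.3, 4.7]
finger_gap: 0.0237
```

```bash
sed -i 's/^AL=1.0; GZ=.080; PIV=np.array(\[.5505,.0385\])/AL=1.0; GZ=.080; PIV=np.array([.5505,.0400])/' h.py
python3 - <<'E'
from h import *
s=telemetry.get_state(); p=s["ee_pos"]
via([(p+[0,0,.2],pose([0,0,0],AL,0)[1])]+place(1))
E
```

```text
t 23.82 grasp [0.4175 0.2683 0.0811] q [ 0.04  0.75  2.16  1.47  1.01 -1.3 ] F [ 0.6 -2.3  4.7] gap 0.0237
turn [ 0.001 -0.001  0.   ] shift [ 0.1685  0.0002 -0.1078] n>= 3.2
turn [-0.001 -0.785  0.007] shift [-0.0135  0.0132  0.0106] n>= 4.2
turn [-0.001 -0.785  0.007] shift [-0.0019  0.0132  0.017 ] n>= 4.2
turn [-0.  0.  0.] shift [0.0432 0.     0.0673] n>= 1.3
turn [0. 0. 0.] shift [0.0151 0.     0.0236] n>= 0.4
```

Emit:
play_rows([
  [[0,0,0,0.05,0,-0.032,0.015],[0,0,0,0.1,0,-0.065,0.015],[0,0,0,0.152,0,-0.097,0.015],[0,0,0,0.168,0,-0.108,0.015],[0,0,0,0.168,0,-0.108,0.015]],
])

```text
time: 24.45
ee_pos: [0.4167, 0.1376, 0.3647]
orientation: [0.62, 0.621, 0.34, -0.338]
contact_force: [-0.6, -0.3, -6.5]
finger_gap: 0.024
```

Emit:
play_rows([
  [[0,-0.785,0.007,-0.0135,0.0132,0.0106,0.015],[0,-0.785,0.007,-0.0135,0.0132,0.0106,0.015],[0,-0.785,0.007,-0.0135,0.0132,0.0106,0.015],[0,-0.785,0.007,-0.0135,0.0132,0.0106,0.015],[0,-0.785,0.007,-0.0135,0.0132,0.0106,0.015]],
])

```text
time: 25.08
ee_pos: [0.4293, 0.1397, 0.3447]
orientation: [0.704, 0.702, 0.072, -0.077]
contact_force: [-0.2, 0.7, -4.3]
finger_gap: 0.0237
```

Emit:
play_rows([
  [[0,-0.785,0.007,-0.0019,0.0132,0.017,0.015],[0,-0.785,0.007,-0.0019,0.0132,0.017,0.015],[0,-0.785,0.007,-0.0019,0.0132,0.017,0.015],[0,-0.785,0.007,-0.0019,0.0132,0.017,0.015],[0,-0.785,0.007,-0.0019,0.0132,0.017,0.015]],
])

```text
time: 25.7
ee_pos: [0.4425, 0.1416, 0.3272]
orientation: [0.681, 0.676, -0.203, 0.195]
contact_force: [-0.7, 1.4, -6.3]
finger_gap: 0.0235
```

Run:
```python
from h import *
via(place(1)[2:])
```

```text
t 25.7 grasp [0.4405 0.0579 0.1968] q [ 0.42  0.38  1.99 -0.57  1.11  0.77] F [-0.7  1.4 -6.3] gap 0.0235
turn [-0.006 -0.     0.006] shift [0.0561 0.0021 0.0885] n>= 1.7
```

Emit:
play_rows([
  [[0,0,0,0.022,0.0015,0.034,0.015],[0,0,0,0.043,0.0015,0.067,0.015],[0,0,0,0.052,0.0015,0.081,0.015],[0,0,0,0.056,0.0015,0.088,0.015],[0,0,0,0.0572,0.0015,0.09,0.015]],
])

```text
time: 26.32
ee_pos: [0.4447, 0.1408, 0.2232]
orientation: [0.683, 0.675, -0.201, 0.196]
contact_force: [0.6, -0.4, -4.9]
finger_gap: 0.0237
```

Emit:
play_rows([
  [[0,0,0,0.0008,0,0.0012,0.015],[0,0,0,0.0008,0,0.0012,0.015]],
])

```text
time: 26.58
ee_pos: [0.4447, 0.141, 0.2223]
orientation: [0.683, 0.675, -0.2, 0.197]
contact_force: [-0.3, -0.3, -5.5]
finger_gap: 0.0236
```

Emit:
play_rows([
  [[0,0,0,0.0008,0,0.0012,0.015],[0,0,0,0.0008,0,0.0012,0.042],[0,0,0,0.0008,0,0.0012,0.042],[0,0,0,-0.016,0,-0.025,0.042],[0,0,0,-0.055,0,-0.085,0.042]],
])

```text
time: 27.2
ee_pos: [0.4443, 0.1402, 0.3133]
orientation: [0.682, 0.675, -0.203, 0.195]
contact_force: [1.1, -0.1, -0.0]
finger_gap: 0.0423
```

Run:
```python
from h import *
bars(); sidefit(); via(pick(.5955,.257,.3))
```

```text
(0.597, 0.2604, 4.1, 1)
side [0.4322 0.0631] 23.1
side [0.4916 0.0636] 23.3
side [0.5941 0.2504] 1.4
side [0.4639 0.3324] 3.6
t 27.45 grasp [0.4433 0.0569 0.1834] q [ 0.41  0.4   1.99 -0.59  1.08  0.8 ] F [ 0.3 -0.5 -0.3] gap 0.0419
turn [ 0.036  0.777 -0.169] shift [-0.0319  0.1077  0.0297] n>= 4.3
turn [ 0.036  0.777 -0.169] shift [-0.0581  0.1    -0.0112] n>= 4.3
turn [0. 0. 0.] shift [-0.0673 -0.      0.0432] n>= 1.3
turn [0. 0. 0.] shift [-0.   0.   0.1] n>= 1.6
```

Emit:
play_rows([
  [[0.036,0.777,-0.169,-0.032,0.1077,0.025,0.07],[0.036,0.777,-0.169,-0.032,0.1077,0.025,0.07],[0.036,0.777,-0.169,-0.032,0.1077,0.025,0.07],[0.036,0.777,-0.169,-0.032,0.1077,0.025,0.07],[0.036,0.777,-0.169,-0.032,0.1077,0.025,0.07]],
])

```text
time: 28.08
ee_pos: [0.5516, 0.0978, 0.3076]
orientation: [0.653, 0.748, 0.045, -0.105]
contact_force: [0.7, -0.8, -0.3]
finger_gap: 0.07
```

Emit:
play_rows([
  [[0.036,0.777,-0.169,-0.058,0.1,-0.007,0.07],[0.036,0.777,-0.169,-0.058,0.1,-0.007,0.07],[0.036,0.777,-0.169,-0.058,0.1,-0.007,0.07],[0.036,0.777,-0.169,-0.058,0.1,-0.007,0.07],[0.036,0.777,-0.169,-0.058,0.1,-0.007,0.07]],
])

```text
time: 28.7
ee_pos: [0.6582, 0.0548, 0.2944]
orientation: [0.522, 0.705, 0.283, -0.388]
contact_force: [-0.0, -0.0, -0.8]
finger_gap: 0.0697
```

Run:
```python
from h import *
bars(); via(pick(.5955,.257,.3)[1:])
```

```text
(0.5926, 0.2574, 3.1, 1)
(0.5566, 0.3508, 7.3, None)
t 28.9 grasp [0.6198 0.18   0.2127] q [-0.08  0.72  1.55  0.9   1.46 -0.77] F [-0.2  0.2 -0.8] gap 0.0698
turn [-0.001  0.003 -0.003] shift [-0.0684 -0.0004  0.0399] n>= 1.3
turn [-0.  0.  0.] shift [-0.   0.   0.1] n>= 1.6
```

Emit:
play_rows([
  [[0,0,0,-0.04,0,0.024,0.07],[0,0,0,-0.068,0,0.041,0.07],[0,0,0,-0.068,0,0.09,0.07],[0,0,0,-0.068,0,0.125,0.07],[0,0,0,-0.068,0,0.141,0.07]],
])

```text
time: 29.52
ee_pos: [0.6334, 0.1353, 0.1633]
orientation: [0.521, 0.707, 0.283, -0.386]
contact_force: [-0.2, 0.7, 0.3]
finger_gap: 0.0697
```

Emit:
play_rows([
  [[0,0,0,0,0,0,0.07],[0,0,0,0,0,0,0.015],[0,0,0,0,0,0,0.015],[0,0,0,0,0,0,0.015],[0,0,0,0,0,0,0.015]],
])

```text
time: 30.15
ee_pos: [0.6352, 0.133, 0.1649]
orientation: [0.521, 0.706, 0.285, -0.385]
contact_force: [2.3, -2.1, 5.0]
finger_gap: 0.0234
```

Run:
```python
from h import *
s=telemetry.get_state(); p=s["ee_pos"]
via([(p+[0,0,.2],pose([0,0,0],AL,.3)[1])]+place(5))
```

```text
t 30.15 grasp [0.5969 0.2576 0.0811] q [ 0.03  0.89  1.61  1.01  1.27 -0.92] F [ 2.3 -2.1  5. ] gap 0.0234
turn [ 0.002  0.001 -0.   ] shift [ 1.682e-01  1.000e-04 -1.082e-01] n>= 3.2
turn [-0.037 -0.778  0.169] shift [-0.0151  0.0125  0.0085] n>= 4.3
turn [-0.037 -0.778  0.169] shift [-0.0026  0.0136  0.0162] n>= 4.3
turn [0. 0. 0.] shift [ 0.0432 -0.      0.0673] n>= 1.3
turn [0. 0. 0.] shift [0.0151 0.     0.0236] n>= 0.4
```

Emit:
play_rows([
  [[0,0,0,0.05,0,-0.032,0.015],[0,0,0,0.1,0,-0.065,0.015],[0,0,0,0.152,0,-0.097,0.015],[0,0,0,0.168,0,-0.108,0.015],[0,0,0,0.168,0,-0.108,0.015]],
])

```text
time: 30.78
ee_pos: [0.6344, 0.1335, 0.3637]
orientation: [0.521, 0.707, 0.284, -0.385]
contact_force: [0.6, -0.8, -4.6]
finger_gap: 0.0234
```

Emit:
play_rows([
  [[-0.037,-0.778,0.169,-0.0151,0.0125,0.0085,0.015],[-0.037,-0.778,0.169,-0.0151,0.0125,0.0085,0.015],[-0.037,-0.778,0.169,-0.0151,0.0125,0.0085,0.015],[-0.037,-0.778,0.169,-0.0151,0.0125,0.0085,0.015],[-0.037,-0.778,0.169,-0.0151,0.0125,0.0085,0.015]],
])

```text
time: 31.4
ee_pos: [0.6458, 0.1367, 0.3426]
orientation: [0.653, 0.749, 0.042, -0.103]
contact_force: [-0.3, 0.9, -4.5]
finger_gap: 0.0234
```

Emit:
play_rows([
  [[-0.037,-0.778,0.169,-0.0026,0.0136,0.0162,0.015],[-0.037,-0.778,0.169,-0.0026,0.0136,0.0162,0.015],[-0.037,-0.778,0.169,-0.0026,0.0136,0.0162,0.015],[-0.037,-0.778,0.169,-0.0026,0.0136,0.0162,0.015],[-0.037,-0.778,0.169,-0.0026,0.0136,0.0162,0.015]],
])

```text
time: 32.02
ee_pos: [0.6579, 0.1396, 0.3244]
orientation: [0.681, 0.675, -0.204, 0.197]
contact_force: [-0.7, -0.5, -4.5]
finger_gap: 0.0233
```

Run:
```python
from h import *
via(place(5)[2:])
```

```text
t 32.02 grasp [0.6559 0.0553 0.1944] q [ 0.29  0.63  1.53 -0.58  1.23  0.57] F [-0.7 -0.5 -4.5] gap 0.0233
turn [-0.006  0.004  0.005] shift [0.0546 0.0027 0.0862] n>= 1.6
```

Emit:
play_rows([
  [[0,0,0,0.022,0.0015,0.034,0.015],[0,0,0,0.043,0.0015,0.067,0.015],[0,0,0,0.052,0.0015,0.081,0.015],[0,0,0,0.056,0.0015,0.088,0.015],[0,0,0,0.0575,0.0015,0.0905,0.015]],
])

```text
time: 32.65
ee_pos: [0.6603, 0.1384, 0.222]
orientation: [0.683, 0.674, -0.201, 0.197]
contact_force: [-4.3, 2.0, 4.7]
finger_gap: 0.0233
```

Emit:
play_rows([
  [[0,0,0,0.0008,0,0.0012,0.015],[0,0,0,0.0008,0,0.0012,0.015]],
])

```text
time: 32.9
ee_pos: [0.6602, 0.1384, 0.222]
orientation: [0.683, 0.674, -0.201, 0.198]
contact_force: [-5.3, -0.6, 1.6]
finger_gap: 0.0235
```

Emit:
play_rows([
  [[0,0,0,0,0,0,0.015],[0,0,0,0,0,0,0.042],[0,0,0,0,0,0,0.042],[0,0,0,-0.016,0,-0.025,0.042],[0,0,0,-0.055,0,-0.085,0.042]],
])

```text
time: 33.52
ee_pos: [0.66, 0.1381, 0.3114]
orientation: [0.682, 0.675, -0.203, 0.197]
contact_force: [1.9, -0.9, 0.1]
finger_gap: 0.0421
```

```bash
sed -i 's/PIV=np.array(\[.5505/PIV=np.array([.5495/' h.py
python3 - <<'E'
from h import *
bars(); sidefit(); print([k.round(0).tolist() for k in boxes("top","bar1")]); via(pick(.546,.343,0))
E
```

```text
side [0.4301 0.0663] 23.4
side [0.4679 0.3366] 1.5
side [0.6918 0.0365] 28.3
side [0.5429 0.3444] 3.7
side [0.4839 0.063 ] 26.7
side [0.377  0.2475] 17.6
[[264.0, 286.0, 339.0, 302.0], [294.0, 169.0, 338.0, 182.0], [273.0, 258.0, 338.0, 272.0]]
t 33.83 grasp [0.659  0.0544 0.1817] q [ 0.29  0.65  1.53 -0.58  1.21  0.58] F [-0.3  0.6 -1.1] gap 0.0422
turn [ 0.001  0.786 -0.007] shift [-0.0008 -0.057   0.0091] n>= 4.2
turn [ 0.001  0.786 -0.007] shift [-0.0067 -0.0571  0.0061] n>= 4.2
turn [0. 0. 0.] shift [-0.0673  0.      0.0432] n>= 1.3
turn [0. 0. 0.] shift [-0.   0.   0.1] n>= 1.6
```

Emit:
play_rows([
  [[0,0.786,-0.007,-0.001,-0.057,0.004,0.07],[0,0.786,-0.007,-0.001,-0.057,0.004,0.07],[0,0.786,-0.007,-0.001,-0.057,0.004,0.07],[0,0.786,-0.007,-0.001,-0.057,0.004,0.07],[0,0.786,-0.007,-0.001,-0.057,0.004,0.07]],
])

```text
time: 34.45
ee_pos: [0.6031, 0.1351, 0.3083]
orientation: [0.706, 0.7, 0.075, -0.078]
contact_force: [0.4, 0.5, -0.9]
finger_gap: 0.0703
```

Emit:
play_rows([
  [[0,0.786,-0.007,-0.007,-0.057,0.01,0.07],[0,0.786,-0.007,-0.007,-0.057,0.01,0.07],[0,0.786,-0.007,-0.007,-0.057,0.01,0.07],[0,0.786,-0.007,-0.007,-0.057,0.01,0.07],[0,0.786,-0.007,-0.007,-0.057,0.01,0.07]],
])

```text
time: 35.08
ee_pos: [0.546, 0.131, 0.2968]
orientation: [0.621, 0.62, 0.339, -0.34]
contact_force: [-0.1, -0.5, -0.4]
finger_gap: 0.0702
```

Run:
```python
from h import *
bars(); sidefit(); via(pick(.546,.343,0)[1:])
```

```text
(0.4729, 0.3453, 3.5, 1)
(0.5426, 0.3425, 7.0, 1)
side [0.4889 0.0637] 25.0
side [0.4696 0.3393] 1.6
side [0.6932 0.0326] 29.9
side [0.5421 0.3378] 3.9
side [0.4319 0.0664] 20.9
side [ 0.5445 -0.0936] 23.8
t 35.33 grasp [0.5464 0.2621 0.2147] q [ 0.02  0.56  1.89  1.2   1.13 -0.79] F [-0.3  0.2 -0.9] gap 0.0704
turn [0.    0.001 0.002] shift [-0.0698 -0.0005  0.041 ] n>= 1.3
turn [ 0. -0.  0.] shift [-0.  -0.   0.1] n>= 1.6
```

Emit:
play_rows([
  [[0,0,0,-0.04,0,0.024,0.07],[0,0,0,-0.069,-0.001,0.041,0.07],[0,0,0,-0.069,-0.001,0.09,0.07],[0,0,0,-0.069,-0.001,0.125,0.07],[0,0,0,-0.069,-0.001,0.141,0.07]],
])

```text
time: 35.95
ee_pos: [0.5452, 0.2146, 0.1638]
orientation: [0.62, 0.622, 0.339, -0.339]
contact_force: [0.4, -0.5, 0.1]
finger_gap: 0.0702
```

Emit:
play_rows([
  [[0,0,0,0,0,0,0.07],[0,0,0,0,0,0,0.015],[0,0,0,0,0,0,0.015],[0,0,0,0,0,0,0.015],[0,0,0,0,0,0,0.015]],
])

```text
time: 36.58
ee_pos: [0.546, 0.2125, 0.1654]
orientation: [0.62, 0.62, 0.341, -0.339]
contact_force: [-1.4, -3.3, 5.9]
finger_gap: 0.0238
```

Run:
```python
from h import *
s=telemetry.get_state(); p=s["ee_pos"]
via([(p+[0,0,.2],pose([0,0,0],AL,0)[1])]+place(4))
```

```text
t 36.58 grasp [0.5463 0.3431 0.0819] q [ 0.17  0.81  1.87  1.43  0.99 -1.02] F [-1.4 -3.3  5.9] gap 0.0238
turn [ 0.002 -0.002  0.002] shift [ 0.1685  0.0005 -0.1077] n>= 3.2
turn [-0.001 -0.785  0.007] shift [-0.0346  0.0294 -0.0214] n>= 4.2
turn [-0.001 -0.785  0.007] shift [-0.0394  0.0296  0.0092] n>= 4.2
turn [-0.  0.  0.] shift [0.0432 0.     0.0673] n>= 1.3
turn [0. 0. 0.] shift [0.0151 0.     0.0236] n>= 0.4
```

Emit:
play_rows([
  [[0,0,0,0.05,0,-0.032,0.015],[0,0,0,0.1,0,-0.065,0.015],[0,0,0,0.152,0,-0.097,0.015],[0,0,0,0.168,0,-0.108,0.015],[0,0,0,0.168,0,-0.108,0.015]],
])

```text
time: 37.2
ee_pos: [0.5453, 0.2123, 0.3654]
orientation: [0.62, 0.621, 0.34, -0.337]
contact_force: [-0.4, -1.0, -6.4]
finger_gap: 0.0237
```

Emit:
play_rows([
  [[0,-0.785,0.007,-0.0346,0.0294,-0.0214,0.015],[0,-0.785,0.007,-0.0346,0.0294,-0.0214,0.015],[0,-0.785,0.007,-0.0346,0.0294,-0.0214,0.015],[0,-0.785,0.007,-0.0346,0.0294,-0.0214,0.015],[0,-0.785,0.007,-0.0346,0.0294,-0.0214,0.015]],
])

```text
time: 37.83
ee_pos: [0.5739, 0.1762, 0.3442]
orientation: [0.705, 0.702, 0.073, -0.077]
contact_force: [-0.1, 0.4, -5.4]
finger_gap: 0.0234
```

Emit:
play_rows([
  [[0,-0.785,0.007,-0.0394,0.0296,0.0092,0.015],[0,-0.785,0.007,-0.0394,0.0296,0.0092,0.015],[0,-0.785,0.007,-0.0394,0.0296,0.0092,0.015],[0,-0.785,0.007,-0.0394,0.0296,0.0092,0.015],[0,-0.785,0.007,-0.0394,0.0296,0.0092,0.015]],
])

```text
time: 38.45
ee_pos: [0.6033, 0.1399, 0.3262]
orientation: [0.682, 0.676, -0.202, 0.195]
contact_force: [-0.1, -0.2, -6.2]
finger_gap: 0.0234
```

Run:
```python
from h import *
via(place(4)[2:])
```

```text
t 38.45 grasp [0.6015 0.0564 0.1957] q [ 0.31  0.56  1.66 -0.58  1.19  0.62] F [-0.1 -0.2 -6.2] gap 0.0234
turn [-0.005 -0.001  0.004] shift [0.0553 0.0021 0.0878] n>= 1.7
```

Emit:
play_rows([
  [[0,0,0,0.022,0.001,0.034,0.015],[0,0,0,0.043,0.001,0.067,0.015],[0,0,0,0.052,0.001,0.081,0.015],[0,0,0,0.056,0.001,0.088,0.015],[0,0,0,0.0575,0.001,0.0905,0.015]],
])

```text
time: 39.08
ee_pos: [0.6055, 0.139, 0.2225]
orientation: [0.683, 0.675, -0.2, 0.197]
contact_force: [-0.1, -1.0, -3.6]
finger_gap: 0.0239
```

Emit:
play_rows([
  [[0,0,0,0.0008,0,0.0012,0.015],[0,0,0,0.0008,0,0.0012,0.015]],
])

```text
time: 39.33
ee_pos: [0.6056, 0.1392, 0.2218]
orientation: [0.683, 0.675, -0.199, 0.198]
contact_force: [0.4, 1.6, -2.7]
finger_gap: 0.0232
```

Emit:
play_rows([
  [[0,0,0,0.0006,0,0.001,0.015],[0,0,0,0.0006,0,0.001,0.042],[0,0,0,0,0,0,0.042],[0,0,0,-0.016,0,-0.025,0.042],[0,0,0,-0.055,0,-0.085,0.042]],
])

```text
time: 39.95
ee_pos: [0.6041, 0.1383, 0.3113]
orientation: [0.682, 0.675, -0.203, 0.195]
contact_force: [1.1, 0.8, -0.1]
finger_gap: 0.0423
```

Run:
```python
from h import *
bars(); sidefit(); print([k.round(0).tolist() for k in boxes("top","bar1")]); via(pick(.473,.345,0))
```

```text
side [0.4723 0.3439] 3.0
side [0.491  0.0641] 26.2
side [0.686  0.0376] 26.9
side [0.4346 0.0657] 21.4
[[266.0, 287.0, 339.0, 303.0], [273.0, 257.0, 337.0, 273.0], [285.0, 196.0, 338.0, 213.0], [236.0, 168.0, 379.0, 310.0], [278.0, 170.0, 338.0, 184.0], [451.0, 201.0, 526.0, 283.0]]
t 40.25 grasp [0.6033 0.0549 0.1815] q [ 0.31  0.58  1.66 -0.59  1.17  0.63] F [-0.6 -0.1 -1.5] gap 0.0425
turn [ 0.     0.785 -0.007] shift [-0.0001 -0.0657  0.0087] n>= 4.2
turn [ 0.     0.785 -0.007] shift [-0.0059 -0.0657  0.0063] n>= 4.2
turn [-0. -0.  0.] shift [-0.0673 -0.      0.0432] n>= 1.3
turn [0. 0. 0.] shift [-0.   0.   0.1] n>= 1.6
```

Emit:
play_rows([
  [[0,0.785,-0.007,0,-0.0657,0.002,0.07],[0,0.785,-0.007,0,-0.0657,0.002,0.07],[0,0.785,-0.007,0,-0.0657,0.002,0.07],[0,0.785,-0.007,0,-0.0657,0.002,0.07],[0,0.785,-0.007,0,-0.0657,0.002,0.07]],
])

```text
time: 40.88
ee_pos: [0.5389, 0.1375, 0.3097]
orientation: [0.706, 0.7, 0.076, -0.079]
contact_force: [-0.1, 0.1, 0.4]
finger_gap: 0.0698
```

Emit:
play_rows([
  [[0,0.785,-0.007,-0.006,-0.0657,0.012,0.07],[0,0.785,-0.007,-0.006,-0.0657,0.012,0.07],[0,0.785,-0.007,-0.006,-0.0657,0.012,0.07],[0,0.785,-0.007,-0.006,-0.0657,0.012,0.07],[0,0.785,-0.007,-0.006,-0.0657,0.012,0.07]],
])

```text
time: 41.5
ee_pos: [0.4731, 0.1349, 0.2965]
orientation: [0.621, 0.619, 0.34, -0.341]
contact_force: [-0.8, 0.1, -1.0]
finger_gap: 0.0701
```

Run:
```python
from h import *
bars(); sidefit(); via(pick(.473,.345,0)[1:])
```

```text
(0.4727, 0.3464, 9.3, 1)
(0.6817, -0.2727, 3.3, None)
side [0.6857 0.0378] 26.0
side [0.4381 0.0693] 23.0
side [0.633  0.0359] 26.2
side [0.4903 0.0686] 24.6
side [0.4694 0.3324] 5.5
side [0.4084 0.0464] 124.7
t 41.75 grasp [0.4734 0.2658 0.2139] q [ 0.03  0.49  2.05  1.25  1.09 -0.88] F [ 0.5  1.  -0.2] gap 0.0699
turn [-0.  0.  0.] shift [-0.0699 -0.0004  0.039 ] n>= 1.3
turn [ 0. -0.  0.] shift [-0.  -0.   0.1] n>= 1.6
```

Emit:
play_rows([
  [[0,0,0,-0.04,0,0.022,0.07],[0,0,0,-0.069,-0.0005,0.039,0.07],[0,0,0,-0.069,-0.0005,0.09,0.07],[0,0,0,-0.069,-0.0005,0.125,0.07],[0,0,0,-0.069,-0.0005,0.139,0.07]],
])

```text
time: 42.38
ee_pos: [0.4728, 0.2166, 0.1642]
orientation: [0.62, 0.621, 0.339, -0.339]
contact_force: [-0.0, 0.1, -0.1]
finger_gap: 0.0703
```

Emit:
play_rows([
  [[0,0,0,0,0,0,0.07],[0,0,0,0,0,0,0.015],[0,0,0,0,0,0,0.015],[0,0,0,0,0,0,0.015],[0,0,0,0,0,0,0.015]],
])

```text
time: 43.0
ee_pos: [0.4737, 0.2149, 0.1659]
orientation: [0.62, 0.62, 0.341, -0.339]
contact_force: [-0.9, -3.4, 6.1]
finger_gap: 0.0232
```

Run:
```python
from h import *
s=telemetry.get_state(); p=s["ee_pos"]
via([(p+[0,0,.2],pose([0,0,0],AL,0)[1])]+place(3))
```

```text
t 43.0 grasp [0.474  0.3455 0.0824] q [ 0.2   0.77  2.02  1.54  0.97 -1.16] F [-0.9 -3.4  6.1] gap 0.0232
turn [ 0.002 -0.002  0.002] shift [ 0.1685  0.0005 -0.1077] n>= 3.2
turn [-0.001 -0.785  0.007] shift [-0.0352  0.0385 -0.022 ] n>= 4.2
turn [-0.001 -0.785  0.007] shift [-0.0402  0.0388  0.0093] n>= 4.2
turn [-0.  0.  0.] shift [0.0432 0.     0.0673] n>= 1.3
turn [0. 0. 0.] shift [0.0151 0.     0.0236] n>= 0.4
```

Emit:
play_rows([
  [[0,0,0,0.05,0,-0.032,0.015],[0,0,0,0.1,0,-0.065,0.015],[0,0,0,0.152,0,-0.097,0.015],[0,0,0,0.168,0,-0.108,0.015],[0,0,0,0.168,0,-0.108,0.015]],
])

```text
time: 43.62
ee_pos: [0.473, 0.2147, 0.3661]
orientation: [0.62, 0.621, 0.341, -0.338]
contact_force: [-0.1, -0.3, -4.8]
finger_gap: 0.0236
```

Emit:
play_rows([
  [[0,-0.785,0.007,-0.0352,0.0385,-0.022,0.015],[0,-0.785,0.007,-0.0352,0.0385,-0.022,0.015],[0,-0.785,0.007,-0.0352,0.0385,-0.022,0.015],[0,-0.785,0.007,-0.0352,0.0385,-0.022,0.015],[0,-0.785,0.007,-0.0352,0.0385,-0.022,0.015]],
])

```text
time: 44.25
ee_pos: [0.5109, 0.1777, 0.345]
orientation: [0.705, 0.702, 0.073, -0.077]
contact_force: [-0.8, 1.0, -4.0]
finger_gap: 0.0235
```

Emit:
play_rows([
  [[0,-0.785,0.007,-0.0402,0.0388,0.0093,0.015],[0,-0.785,0.007,-0.0402,0.0388,0.0093,0.015],[0,-0.785,0.007,-0.0402,0.0388,0.0093,0.015],[0,-0.785,0.007,-0.0402,0.0388,0.0093,0.015],[0,-0.785,0.007,-0.0402,0.0388,0.0093,0.015]],
])

```text
time: 44.88
ee_pos: [0.5494, 0.1405, 0.3267]
orientation: [0.682, 0.676, -0.202, 0.195]
contact_force: [0.2, -0.3, -4.7]
finger_gap: 0.0234
```

Run:
```python
from h import *
via(place(3)[2:])
```

```text
t 44.88 grasp [0.5476 0.0569 0.1962] q [ 0.34  0.5   1.78 -0.58  1.16  0.67] F [ 0.2 -0.3 -4.7] gap 0.0234
turn [-0.005 -0.001  0.005] shift [0.0556 0.002  0.0881] n>= 1.7
```

Emit:
play_rows([
  [[0,0,0,0.022,0.001,0.034,0.015],[0,0,0,0.043,0.001,0.067,0.015],[0,0,0,0.052,0.001,0.081,0.015],[0,0,0,0.056,0.001,0.088,0.015],[0,0,0,0.0575,0.001,0.0905,0.015]],
])

```text
time: 45.5
ee_pos: [0.5516, 0.1395, 0.2237]
orientation: [0.683, 0.675, -0.2, 0.198]
contact_force: [-3.1, 1.5, 15.6]
finger_gap: 0.0236
```

Emit:
play_rows([
  [[0,0,0,0.0012,0,0.002,0.015],[0,0,0,0.0012,0,0.002,0.015]],
])

```text
time: 45.75
ee_pos: [0.552, 0.1393, 0.2232]
orientation: [0.683, 0.674, -0.2, 0.199]
contact_force: [-2.3, -2.2, 13.7]
finger_gap: 0.0238
```

Emit:
play_rows([
  [[0,0,0,0,0,0,0.042],[0,0,0,0,0,0,0.042],[0,0,0,-0.016,0,-0.025,0.042],[0,0,0,-0.055,0,-0.085,0.042],[0,0,0,-0.08,0,-0.124,0.042]],
])

```text
time: 46.38
ee_pos: [0.5511, 0.139, 0.3693]
orientation: [0.683, 0.675, -0.2, 0.197]
contact_force: [0.7, 0.4, -0.1]
finger_gap: 0.0419
```

Emit:
play_rows([
  [[0,0,0,0.1,0,-0.15,0.085],[0,0,0,0.1,0,-0.15,0.085],[0,0,0,0.1,0,-0.15,0.085],[0,0,0,0.1,0,-0.15,0.085],[0,0,0,0.1,0,-0.15,0.085]],
])

```text
time: 47.0
ee_pos: [0.5529, 0.3037, 0.4395]
orientation: [0.682, 0.675, -0.2, 0.197]
contact_force: [0.0, -0.1, -1.0]
finger_gap: 0.0851
```

Run:
```python
from h import *
rows([])
b=shot("top"); s=shot("side")
for n in CM: print(n,[k.round(0).tolist() for k in boxes(n,"bar1",.15)],[k.round(0).tolist() for k in boxes(n,"square1",.15)])
a=cv2.resize(b[150:310,240:400],(400,400),interpolation=cv2.INTER_CUBIC); c=cv2.resize(s[140:310,220:390],(400,400),interpolation=cv2.INTER_CUBIC)
cv2.imwrite("pics/p11.png",np.hstack([a,c]))
```

```text
t 47.0 grasp [0.5517 0.2201 0.3089] q [ 0.57  0.47  1.52 -0.47  1.5   0.7 ] F [ 0.  -0.1 -1. ] gap 0.0851
top [[274.0, 165.0, 342.0, 184.0], [274.0, 196.0, 338.0, 211.0], [263.0, 285.0, 335.0, 303.0], [274.0, 256.0, 339.0, 272.0], [272.0, 223.0, 339.0, 240.0]] [[147.0, 186.0, 197.0, 199.0], [151.0, 317.0, 198.0, 331.0]]
side [[298.0, 202.0, 340.0, 246.0], [275.0, 213.0, 316.0, 254.0], [247.0, 221.0, 293.0, 270.0], [318.0, 186.0, 362.0, 233.0], [335.0, 181.0, 384.0, 221.0], [246.0, 185.0, 391.0, 293.0]] [[181.0, 198.0, 205.0, 225.0], [271.0, 151.0, 296.0, 175.0], [378.0, 297.0, 500.0, 423.0]]
```

View pics/p11.png

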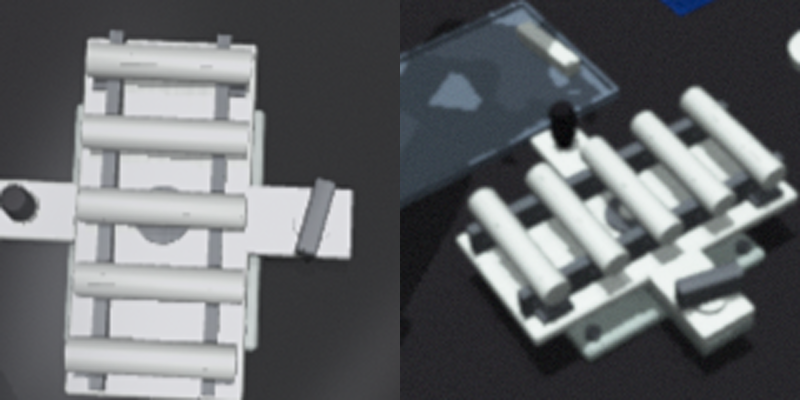

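All five bars lie across both rails; the pin is home and the squares are in the tray. One numeric check of seating, spacing and angle, using the bright bar cross-sections over the dark rails.

Run:
```python
from h import *
im=cv2.cvtColor(shot("top"),cv2.COLOR_BGR2GRAY).astype(float); shot("side")
def rail(y): # columns following the rail outer/inner, rail line from world
    out=[]
    for i in range(1,6):
        c=np.r_[PIV+[54e-3*(i-3),y-.0015-.012*54e-3*(i-3)],.09]
        u,v=proj("top",c)[0]; vs=np.arange(v-14,v+14,.1)
        pr=np.mean([cv2.remap(im.astype(np.float32),np.full((1,len(vs)),u+k,np.float32),vs[None].astype(np.float32),1)[0] for k in(-1,0,1)],0)
        m=pr>135; l=int(len(vs)/2)
        a=l; 
        while a>0 and m[a]: a-=1
        b=l
        while b<len(vs)-1 and m[b]: b+=1
        w=ray("top",(u,(vs[a]+vs[b])/2),.09); out.append((w[0],vs[b]-vs[a]))
    return np.array(out)
A,B=rail(.040),rail(-.040)
print("x at rails",A.round(4).tolist(),B.round(4).tolist()); x=(A[:,0]+B[:,0])/2; print("spacing",np.diff(x).round(4),"angle",((B-A)[:,0]/.08).round(3))
```

```text
x at rails [[0.4446, 13.7], [0.4986, 13.9], [0.5534, 14.1], [0.6075, 13.1], [0.6623, 13.3]] [[0.4415, 13.6], [0.4954, 13.7], [0.5501, 13.5], [0.6045, 13.3], [0.659, 13.6]]
spacing [0.054  0.0548 0.0542 0.0547] angle [-0.039 -0.04  -0.041 -0.037 -0.042]
```

Spacing is 54.0–54.8 mm, and the five angles agree within 0.005 rad, so every bar is seated. Handing in.

```bash
python3 -c "
from station import close_job, telemetry
print(telemetry.get_state()['contact_force']); print(close_job())"
```

```text
[ 0.46136943 -0.17758748  0.85827872]
the job is handed in; nothing more can be done
None
```

The job is handed in at about 47 s of robot time. The hand-in gives no verdict, so the result below rests on my own last checks.

I turned the table by its knob until the holes lined up. The index pin went through both without catching and seated with a 9 N reaction at the expected height. I then laid all five round bars in grooves 1 to 5, one each.

**Last checks**
- **Bars:** the final pictures show each bar across both rails and standing out beyond them. Measured spacing was 54.0–54.8 mm against 54 mm, and their directions agree with each other within 0.005 rad. By eye, the bars I compared against the rails were centred within about 2 mm.
- **Pin, square bars and arm:** the collar is on the tongue and both square bars are in the tray. The arm is well clear and touching nothing.
- **Oil bottle and mounts:** the arm never worked close to them. I did not measure them again at the end.

**What disagreed**
- **Bar direction:** the top camera puts the bars at about −0.04 rad to the world. My earlier estimates of the table's angle were −0.01 to −0.02 rad. All five bars show the same offset, so I took it as stand angle plus camera error.
- **First bar:** a rough reading from the detection boxes put it about 6–8 mm off centre. The final picture showed about 2 mm or less, against 14 mm allowed.
- **Moved bar:** a side-camera-only fit once showed one bar about 15 mm from its place. The top camera and the later grasp found it where it had been.

I viewed 15 pictures, one over the budget of 14.

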